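# Prop the control case's lid and set the heat selector to the green mark

### The arm

A 6-joint arm with a two-finger parallel gripper is mounted at the origin on the work surface. World frame = base frame: x ahead of the robot, y to its left, z up, the work surface at z = 0. Lengths are in m, angles in rad, forces in N, time in s.
With the tool pointing down it reaches from about 0.425 to 0.95 m from the base axis. Payload 3.5 kg.
Tool frame: the origin (TCP) lies on the centre line of the jaws, within the pads' length; the fingertips stand 11 mm ahead of it and the grasp point (between the pads) lies 8 mm behind it; x points along the fingers, y is the direction in which the jaws open and shut, and the axes are right-handed (so a half turn about x gives the same grasp; the last joint's range is limited). The gripper opens to 85 mm and grips with 20 to 120 N. Pads are 22 mm wide; open, the fingers measure 114 mm over their backs; the gripper's body (76 mm by 85 mm) begins 54 mm behind the grasp point. The pads swing forward as they close: fully open they stand 13 mm farther back than shut.
Start: joints at [-1.336, 0.286, 1.577, -0, 1.279, -0.15], TCP at [0.253, -0.626, 0.215] pointing down, gripper open.
Joint ranges: [-2.77, 2.77], [-0.9, 2.22], [0.21, 2.48], [-1.53, 4.67], [0.24, 2.81], [-2.84, 2.84]. Speed limits (rad/s): [2.79, 2.79, 3.14, 3.14, 3.14, 3.14].

### API

Orientations are given as a unit quaternion [x, y, z, w].
In Python, from plant import ctrl gives the robot as it stands. The module is installed in compiled form; this text tells all that it offers.
- The arm moves only by the tool drive_tool, never from a script. Its argument "series" is a list of rows, each a list of 2 entries, a list of its own where there are three numbers: the shift along the tool's x, y, z in units of 50 mm (1.0 is 50 mm), then the turn, a rotation vector about the tool's x, y, z in degrees. A call has 1 to 5 rows; each row shifts and turns the pose as measured when the row begins, along the tool's axes as they then stand; what a row does not reach is not made up. A row lasts 1/10 s, in which the tool goes at most 50 mm and 8.59 degrees, less where a joint would pass 70% of its speed; a pose out of reach is approached as far as the arm can. A call is refused whole if a number of a shift passes 1 or a number of a turn 8.59, either way. A call with a gripper value outside its range is refused whole. "grip" is the gripper's target within -1 to 1 (fully open at 1, half-way at 0, shut at -1), set as the call begins (left out, the last holds). The fingers move at their own pace and stop on an object; "newtons" is the grip in N (left out, the last holds). Time passes only in rows, so rows that do not move let the fingers close. It gives the time, the measured TCP pose, the force and the opening at its end, in the units of the state.
- ctrl.get_state(): the state, without advancing time (a new reading comes with each control period).
- ctrl.read_camera(name): name is "side" or "top"; returns a dict with "img" (400x640x3 uint8, red, green, blue), "camera_matrix" (3x3 intrinsics, pixels), "R" (3x3) and "t" (3): a world point X has camera coordinates R X + t. Camera axes: x right, y down, z forward; pixel columns grow to the right and rows downward; lengths in m; the calibration is good to about 2 mm. A picture is of the moment at which its call begins. There is no depth.
- ctrl.sign_off(): hands the job in, once; it reports no verdict.
The state is a dict: "time": time; "qpos": joint angles; "dq": joint speeds; "joint_efforts": joint torques, N m; "eef_pos": TCP position; "tcp_rot": TCP orientation; "contact_force": force on the tool from outside, world axes, zero at the start; "wrist_torque": the same for the moment, N m; "opening": opening from 0.0 (shut) to 1.0 (fully open).
Only numpy, scipy, OpenCV 4.12 (cv2) and the standard library are available. Lean on these libraries where they do the work, as an engineer would, in place of code of your own. Each camera call takes 0.05 s, during which the arm holds its last target.

### The job

First flip up the stay on the right-hand side of the red steel control case, all the way to its stop, so that it props the sagging lid fully open. Then turn the black heat selector on the sloped panel so that its white pointer line clicks into the position of the green mark. Let go of both, and leave the other things on the cart where they stand.

Things in the scene. Friction and masses are not known exactly. Their poses are not given: they have to be found in the camera images.
- case: Fixed red steel case, 160 deep (its x, away from the operator) x 240 wide (y, to the left) x 167 mm high at the back. Origin: centre of its underside, on the 3 mm mat. Cream panel sloping up away from the operator at 30 deg, 30 mm high at the front edge (x=-80), 122 at the back (x=80), sunk 36 mm between side cheeks 228 mm apart. Selector on its mid-line.
- lid (a joint): Lid angle, rad: 0 closed, grows as it opens; at pi/2 square to the sloped panel. Starts sagging at 1.38 to 1.48, held by its stiff hinge; it stays where it is put. The raised stay lifts it to about 1.58; a stop keeps it from going beyond 1.63. Hinge: top back edge of the case (case x=80, z=167 mm). Even fully open it leans over the panel.
- lid_edge (a point): Middle of the lid's free edge. The lid reaches 152 mm from its hinge and is 236 mm wide, 4 mm thick; a steel ear on its right edge, which the stay's end lifts, sticks out to case y = -139 mm. Over the selector the lid leaves no room for an upright gripper, but room for one square to the panel.
- stay (a joint): Stay angle, rad: 0 lying along the right cheek parallel to the panel, free end towards the operator; grows as the free end swings up, then away (about case y). Starts 0 to 0.35; stop at 2.21, leaning 7 deg past vertical, away. From about 2.0 it pushes the lid's ear and lifts the lid, about 6 N at the peg. A stiff pivot holds it where it is left.
- stay_grip (a point): Where to take the stay: level yellow round peg, 12 mm diameter, sticking out to the right (case -y) from the steel stay bar (6 x 12 mm, at case y=-130 mm). It runs from case y=-133 to -197 mm; this point is on its axis at y=-178. It can turn between the fingers as the stay swings.
- stay_pivot (a point): Point on the stay's pivot axis (parallel to case y) at the same y as stay_grip: case x=20, y=-178, z=117 mm, in free air beside the case. stay_grip swings round it on a circle of 110 mm radius; at stay angle 0 it lies 30 deg below level, on the operator's side.
- selector (a joint): Turn of the selector, rad: grows clockwise seen facing the panel. Six detents 0.45 apart: 0, 0.45, 0.90, 1.35, 1.80, 2.25 (limits -0.1, 2.35); the green mark is the fourth, at 1.35, pointing almost straight down the slope. Starts at 0, 0.45 or 0.90. Let go between detents, it springs to the nearer one. Turning takes about 0.1 N m.
- selector_grip (a point): Black knob: disc 44 mm wide, 4 mm high, with a grip bar 44 long, 14 wide, top 32 mm above the panel. Point on the turning axis, 26 mm above the panel, 85 mm up the slope from its front edge. Its z is that axis, out of the panel (30 deg from vertical, towards the operator); x runs along the bar to the end with the white pointer line; axes turn with the knob.
- dial_mark (a point): Green round mark, 13 mm in diameter, on the panel 40 mm from the selector's axis; where the pointer must point. Five short dark ticks mark the other positions.
- weight: Bystander: cast-iron weight painted dull blue, 64 mm in diameter, 56 mm high, standing to the right of the case. Origin: centre of its underside.
- standoff: Bystander: brass hex standoff, 20 mm wide, 26 mm high, standing to the left of the case. Origin: centre of its underside.
- fuse_holder: Bystander: cream ceramic fuse holder, 58 x 24 x 22 mm, lying in front of the case. Origin: centre of its underside.
- brick: Bystander: beige plastic power brick, 120 x 65 x 36 mm. Origin: centre of its underside.
- tin: Bystander: round steel tin, 56 mm in diameter, 45 mm high. Origin: centre of its underside.
- driver: Bystander: screwdriver lying to the right of the case, beyond the weight.

How it is judged:
On the way:
1. the stay is up against its stop and holds the lid fully open (value of joint stay above 2.1 rad and value of joint lid above 1.53 rad), for 0.2 s.
At the end, for the whole second after the job is handed in: The stay is up within 0.1 rad of its stop (joint above 2.1), the lid is propped fully open (joint above 1.53 rad), and the selector rests at the green mark (1.35 rad, within 0.12) (all of step 1 and value of joint selector between 1.23 and 1.47 rad and velocity of joint selector between -0.05 and 0.05 rad/s); the robot touches nothing.
It fails at once if a bystander was shoved more than 30 mm (distance of any of weight, standoff, fuse_holder, brick, tin, driver from where it was at the start of the episode above 0.03 m).
It fails at once if a standing bystander was knocked over (angle between any of weight, standoff, tin's own z axis and vertical above 0.5 rad).
It also fails if it takes over 54 s, if anything falls off the work surface, if the arm or the gripper's body presses on something with over 40 N, if the wrist force passes 120 N, or if a joint passes its speed limit or range.

## Working session

There is one attempt and no reset: what is moved stays moved. The work goes in short steps, Python scripts to look and compute and a tool call to move; the robot and the scene stay as the last step left them, time stands still between calls to the robot, and variables do not carry over. Pictures are saved under pics/ and viewed, and the job is handed in when it is done.

Besides the shell and the picture viewer there is one more tool, called after "Request:" as name(argument=value, ...), one argument or row to a line, values as JSON. drive_tool: Moves the arm, as the interface text tells. Its arguments: {"type":"object","properties":{"series":{"type":"array"},"grip":{"type":"number"},"newtons":{"type":"number"}},"required":["series"]}

```bash
mkdir -p pics; python3 - <<'E'
from plant import ctrl
import cv2,pickle
d={}
for n in("side","top"):
    c=ctrl.read_camera(n); d[n]=c
    cv2.imwrite(f"pics/{n}0.png",c["img"][:,:,::-1]); print(n,c["camera_matrix"],c["R"],c["t"])
pickle.dump(d,open("cam0.pkl","wb"))
print(ctrl.get_state())
E
```

```text
side [[478.77224576   0.         317.62315757]
 [  0.         478.77224576 192.53751273]
 [  0.           0.           1.        ]] [[ 0.80360579 -0.59515599 -0.00266098]
 [-0.34509198 -0.46230634 -0.81681355]
 [ 0.48490129  0.65731438 -0.57689561]] [-0.39043167  0.30219332  1.42816155]
top [[417.82164216   0.         324.37798742]
 [  0.         417.82164216 208.09490564]
 [  0.           0.           1.        ]] [[ 0.01136979 -0.99993343 -0.00196571]
 [-0.98880657 -0.01095075 -0.14880071]
 [ 0.14876928  0.00363554 -0.98886525]] [-5.69251074e-04  5.21044763e-01  1.32928726e+00]
{'time': 0.1, 'qpos': array([-1.33600115e+00,  2.87095845e-01,  1.57804899e+00, -1.35619605e-06,
        1.27859876e+00, -1.50013128e-01]), 'dq': array([ 1.43155228e-04, -2.41436111e-03, -3.55681185e-03, -1.45453109e-03,
       -1.06436964e-03, -9.96970783e-05]), 'joint_efforts': array([ 3.34565575e-04, -4.07295799e+01, -2.93700975e+01, -1.37518327e-04,
        3.41983963e-03,  2.54076909e-06]), 'eef_pos': array([ 0.2532516 , -0.6250037 ,  0.21326307]), 'tcp_rot': array([-0.69402567, -0.13597224,  0.69409105, -0.13445271]), 'contact_force': array([-0.26528874, -0.82951292,  0.35197262]), 'wrist_torque': array([ 0.0151124 , -0.0029811 , -0.00598068]), 'opening': 1.0015334063367256}
```

```bash
ls -la .
```

```text
total 1516
drwxr-xr-x  3 agent agent    4096 Dec  7 01:42 .
drwxr-xr-x 23 root  root     4096 Dec  7 01:42 ..
-rw-r--r--  1 agent agent 1536837 Dec  7 01:42 cam0.pkl
drwxr-xr-x  2 agent agent    4096 Dec  7 01:42 pics
```

View pics/side0.png

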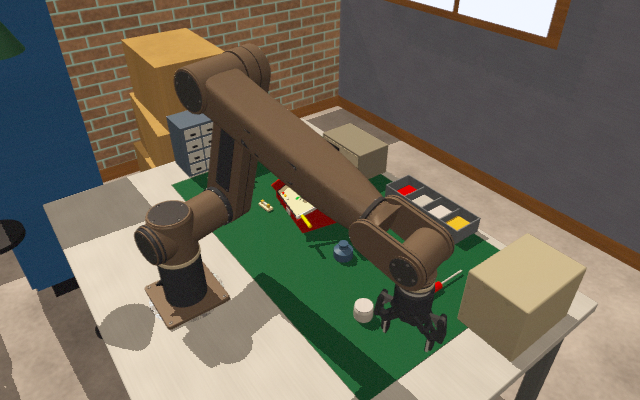

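View pics/top0.png

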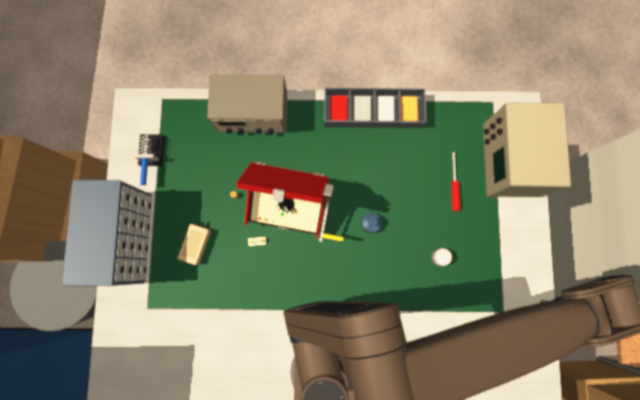

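The side view shows the arm with the case partly hidden behind the forearm near (300,200). The top view shows the whole case near (285,200) and the yellow peg near (333,237). I'll zoom in next.

```bash
python3 - <<'E'
import pickle,cv2,numpy as np
d=pickle.load(open("cam0.pkl","rb"))
t=d["top"]["img"][150:260,220:400]; cv2.imwrite("pics/top0z.png",cv2.resize(t,None,fx=4.4,fy=4.4,interpolation=cv2.INTER_CUBIC)[:,:,::-1])
t=d["side"]["img"][160:280,240:380]; cv2.imwrite("pics/side0z.png",cv2.resize(t,None,fx=5,fy=5,interpolation=cv2.INTER_CUBIC)[:,:,::-1])
for n in d: print(n,-d[n]["R"].T@d[n]["t"])
E
```

```text
side [-0.27447973 -1.03141299  1.0696968 ]
top [3.17461843e-01 3.03946534e-04 1.39201669e+00]
```

View pics/top0z.png

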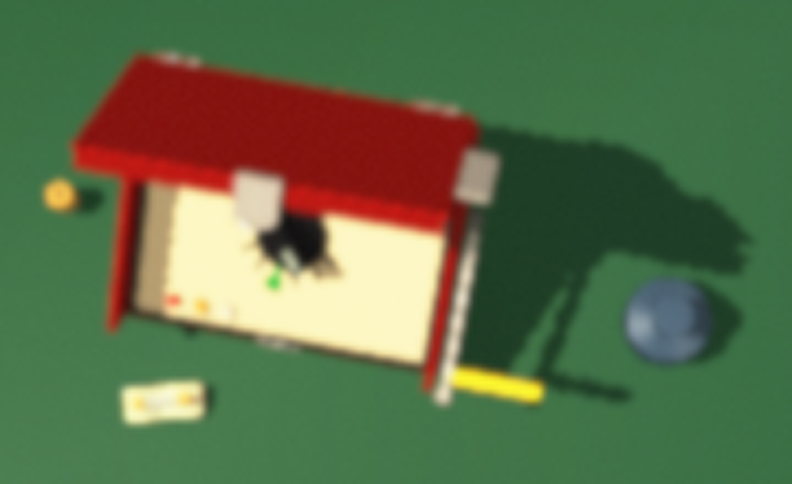

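View pics/side0z.png

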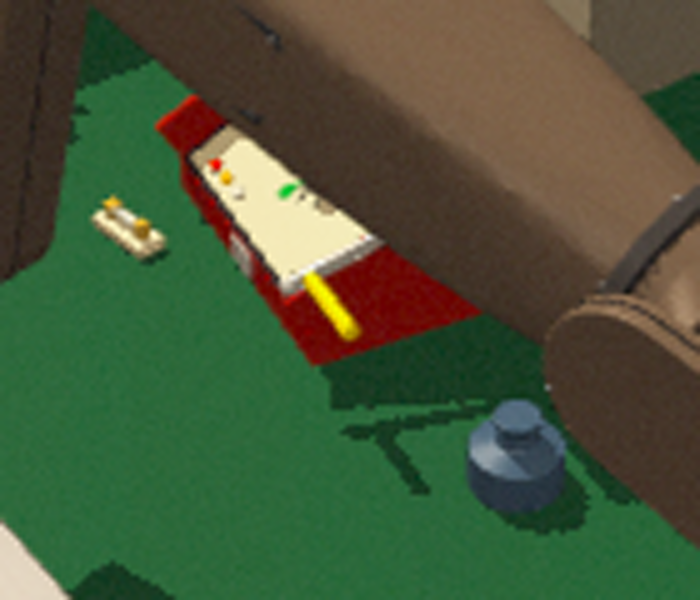

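```bash
cat > h.py <<'E'
import numpy as np,cv2,pickle
def P(c): return c["camera_matrix"]@np.c_[c["R"],c["t"]]
def ray(c,uv):
    d=c["R"].T@np.linalg.solve(c["camera_matrix"],[uv[0],uv[1],1.]); return -c["R"].T@c["t"],d/np.linalg.norm(d)
def onz(c,uv,z):
    o,d=ray(c,uv); return o+d*(z-o[2])/d[2]
def proj(c,X):
    p=P(c)@np.append(X,1); return p[:2]/p[2]
def tri(a,ua,b,ub):
    X=cv2.triangulatePoints(P(a),P(b),np.array(ua,float).reshape(2,1),np.array(ub,float).reshape(2,1)).ravel(); X=X[:3]/X[3]
    return X,proj(a,X)-ua,proj(b,X)-ub
def hsv(img): return cv2.cvtColor(img,cv2.COLOR_RGB2HSV)
def cent(m):
    v,u=np.nonzero(m); return np.array([u.mean(),v.mean()]),len(u)
def big(m):
    n,l,s,c=cv2.connectedComponentsWithStats(m.astype(np.uint8)); 
    k=1+np.argmax(s[1:,4]); return l==k
E
python3 - <<'E'
from h import *
d=pickle.load(open("cam0.pkl","rb")); a,b=d["top"],d["side"]
box={"top":(220,150,400,260),"side":(240,160,345,245)}
r={}
for n in d:
    h=hsv(d[n]["img"]).astype(int); x0,y0,x1,y1=box[n]
    B=np.zeros(h.shape[:2],bool);B[y0:y1,x0:x1]=1
    Y=big(B&(abs(h[...,0]-29)<5)&(h[...,1]>200)&(h[...,2]>150))
    G=big(B&(abs(h[...,0]-60)<12)&(h[...,1]>150)&(h[...,2]>130))
    pts=np.argwhere(Y)[:,::-1].astype(float); m=pts.mean(0); w=np.linalg.svd(pts-m)[2][0]; s=(pts-m)@w
    g,ng=cent(G); print(n,"peg",len(pts),m,w,"ends",m+w*s.min(),m+w*s.max(),"green",g,ng)
    r[n]=(m,w,s.min(),s.max(),g)
print("green",tri(a,r["top"][4],b,r["side"][4]))
# peg line: intersection of planes
def plane(c,m,w):
    o,d1=ray(c,m-20*w);_,d2=ray(c,m+20*w);n=np.cross(d1,d2);return o,n/np.linalg.norm(n)
o1,n1=plane(a,*r["top"][:2]);o2,n2=plane(b,*r["side"][:2])
D=np.cross(n1,n2);D/=np.linalg.norm(D);
p0=np.linalg.solve([n1,n2,D],[n1@o1,n2@o2,0]);print("pegdir",D,"yaw of -y",np.degrees(np.arctan2(D[1],D[0])))
for n,c in(("top",a),("side",b)):
    m,w,s0,s1,_=r[n]
    for s in(s0,s1):
        o,q=ray(c,m+w*s); A=np.c_[D,-q];k=np.linalg.lstsq(A,o-p0,rcond=None)[0];print(n,p0+D*k[0])
Z=lambda x,y:(220+x/4.4,150+y/4.4)
print("panel front edge L,R z~.03+.003",onz(a,Z(133,313),.033),onz(a,Z(425,366),.033))
S=lambda x,y:(240+x/5,160+y/5)
print("case bottom FR",onz(b,S(315,364),.003))
E
```

```text
side peg 43 [305.39534884 220.53488372] [0.60256202 0.79807206] ends [301.13782258 214.89594091] [309.69531847 226.23004128] green [297.  197.5] 4Traceback (most recent call last):
  File "<stdin>", line 9, in <module>
  File "h.py", line 17, in big
    k=1+np.argmax(s[1:,4]); return l==k
        ~~~~~~~~~^^^^^^^^^
    return _wrapfunc(a, 'argmax', axis=axis, out=out, **kwds)
    return bound(*args, **kwds)
ValueError: attempt to get argmax of an empty sequence
```

```bash
cat > m.py <<'E'
from h import *
def run(d,boxes,lines=True):
    a,b=d["top"],d["side"]; r={}
    for n in d:
        I=d[n]["img"].astype(int); h=hsv(d[n]["img"]).astype(int); x0,y0,x1,y1=boxes[n]
        B=np.zeros(h.shape[:2],bool);B[y0:y1,x0:x1]=1
        Y=big(B&(abs(h[...,0]-29)<5)&(h[...,1]>170)&(h[...,2]>130))
        ex=I[...,1]-np.maximum(I[...,0],I[...,2]); gx0,gy0,gx1,gy1=boxes[n+"g"]
        W=np.zeros(h.shape[:2]); W[gy0:gy1,gx0:gx1]=np.clip(ex[gy0:gy1,gx0:gx1]-15,0,None)
        v,u=np.nonzero(W); g=np.array([(u*W[v,u]).sum(),(v*W[v,u]).sum()])/W.sum()
        pts=np.argwhere(Y)[:,::-1].astype(float); m=pts.mean(0); w=np.linalg.svd(pts-m)[2][0]; s=(pts-m)@w
        print(n,"peg",len(pts),m,w,"ends",m+w*s.min(),m+w*s.max(),"green",g,len(u),W.max())
        r[n]=(m,w,s.min()-.3,s.max()+.3,g)
    print("green",tri(a,r["top"][4],b,r["side"][4]))
    def plane(c,m,w):
        o,d1=ray(c,m-20*w);_,d2=ray(c,m+20*w);n=np.cross(d1,d2);return o,n/np.linalg.norm(n)
    o1,n1=plane(a,*r["top"][:2]);o2,n2=plane(b,*r["side"][:2])
    D=np.cross(n1,n2);D/=np.linalg.norm(D)
    p0=np.linalg.solve([n1,n2,D],[n1@o1,n2@o2,0]);print("pegdir",D,np.degrees(np.arctan2(D[1],D[0])))
    for n,c in(("top",a),("side",b)):
        m,w,s0,s1,_=r[n]
        for s in(s0,s1):
            o,q=ray(c,m+w*s);k=np.linalg.lstsq(np.c_[D,-q],o-p0,rcond=None)[0];print(n,p0+D*k[0])
E
python3 - <<'E'
from m import *
d=pickle.load(open("cam0.pkl","rb")); a,b=d["top"],d["side"]
run(d,{"top":(220,150,400,260),"side":(295,210,345,245),"topg":(277,209,287,218),"sideg":(293,193,302,202)})
Z=lambda x,y:(220+x/4.4-.4,150+y/4.4-.4)
print("panel front edge L,R z~.03+.003",onz(a,Z(133,313),.033),onz(a,Z(425,366),.033))
S=lambda x,y:(240+x/5-.4,160+y/5-.4)
print("case bottom FR",onz(b,S(315,364),.003))
E
```

```text
side peg 43 [305.39534884 220.53488372] [0.60256202 0.79807206] ends [301.13782258 214.89594091] [309.69531847 226.23004128] green [297.07468354 197.6       ] 13 140.0
top peg 91 [332.91208791 236.86813187] [0.97572952 0.21897921] ends [323.81453359 234.82640288] [342.23338638 238.96007489] green [281.94787645 213.36486486] 15 82.0
green (array([0.49931463, 0.1421942 , 0.05616799]), array([-0.07484544,  0.12241304]), array([ 0.09705157, -0.01085413]))
pegdir [-0.21338736 -0.9745908   0.06810731] -102.35006211895329
top [0.42957822 0.006831   0.08499749]
top [ 0.41656494 -0.05260374  0.08915097]
side [0.43288346 0.02192682 0.08394255]
side [ 0.41676908 -0.05167139  0.08908582]
panel front edge L,R z~.03+.003 [0.47734364 0.24900048 0.033     ] [0.44023294 0.03106636 0.033     ]
case bottom FR [0.43842671 0.0231715  0.003     ]
```

The top zoom shows the peg running right from (323,235) to (342,239), the lid sagging over the knob, and the pointer near (286,210), one step short of the green mark at (282,213). The side zoom shows the peg, the green mark and the case's front-right foot corner at about (303,233). I'll combine these points into a case pose.

```bash
cat > fit.py <<'E'
from h import *
from scipy.optimize import least_squares
d=pickle.load(open("cam0.pkl","rb")); a,b=d["top"],d["side"]
s3,c3=.5,np.sqrt(3)/2
def W(p,X):
    c,s=np.cos(p[2]),np.sin(p[2]); return np.array([p[0]+c*X[0]-s*X[1],p[1]+s*X[0]+c*X[1],X[2]+.003])
def panel(s,y,h=0): return np.array([-.08+s*c3-h*s3,y,.03+s*s3+h*c3])
def peg(th,y): 
    al=th-np.pi/6; return np.array([.02-.11*np.cos(al),y,.117+.11*np.sin(al)])
if __name__=="__main__":
    Z=lambda x,y:(220+x/4.4-.4,150+y/4.4-.4); S=lambda x,y:(240+x/5-.4,160+y/5-.4)
    obs=lambda p:[(a,(281.95,213.36),panel(.085-.04*np.cos(p[4]),.04*np.sin(p[4])),1),
     (b,(297.07,197.6),panel(.085-.04*np.cos(p[4]),.04*np.sin(p[4])),1),
     (b,S(315,364),np.array([-.08,-.12,0]),.7),
     (a,(342.5,239.0),peg(p[3],-.197),1),(b,(309.9,226.5),peg(p[3],-.197),1),
     (a,Z(425,366),panel(0,-.114),.7),(a,Z(133,313),panel(0,.114),.3)]
    f=lambda p:np.concatenate([w*(proj(c,W(p,X))-u) for c,u,X,w in obs(p)])
    r=least_squares(f,[.53,.13,-.18,.2,.2],loss="soft_l1")
    np.save("p.npy",r.x); print(r.x,np.degrees(r.x[2])); print(f(r.x).reshape(-1,2).round(2))
    p=r.x
    print("grip",W(p,peg(p[3],-.178)),"pivot",W(p,[.02,-.178,.117]),"final",W(p,peg(2.21,-.178)))
    print("sel",W(p,panel(.085,0,.026)))
    print("weight",onz(a,(372,222),.05),onz(a,(443,257),.045),"driver",onz(a,(456,197),.01))
E
python3 fit.py
```

```text
[ 0.53749551  0.12614812 -0.18438611  0.2402217   0.22173998] -10.564546072625557
[[-0.06  0.04]
 [ 0.18  0.  ]
 [-0.22  0.16]
 [-0.22 -0.19]
 [ 0.11 -0.1 ]
 [ 0.49  0.49]
 [-0.35 -0.22]]
grip [ 0.42069883 -0.03313808  0.08924404] pivot [ 0.52452143 -0.05250147  0.12      ] final [ 0.53699458 -0.05482776  0.22926577]
sel [0.51843632 0.12970274 0.09801666]
weight [ 0.47563193 -0.14914541  0.05      ] [ 0.36597234 -0.3763496   0.045     ] driver [ 0.56792437 -0.43591386  0.01      ]
```

```bash
cat > plan.py <<'E'
from fit import *
from scipy.spatial.transform import Rotation as Ro, Slerp
from plant import ctrl
p=np.load("p.npy")
Rc=Ro.from_euler("z",p[2]).as_matrix()
def frame(xc,yc):
    x=Rc@np.array(xc,float);x/=np.linalg.norm(x);y=Rc@np.array(yc,float);y-=x*(x@y);y/=np.linalg.norm(y)
    return np.c_[x,y,np.cross(x,y)]
def near(R):
    R0=Ro.from_quat(ctrl.get_state()["tcp_rot"]).as_matrix()
    F=R@np.diag([1,-1,-1]); return min((R,F),key=lambda M:np.degrees(Ro.from_matrix(R0.T@M).magnitude()))
def rows(grasp,R,n=None,vmax=.045,wmax=8,show=5,off=.008):
    st=ctrl.get_state(); t0=st["eef_pos"];R0=Ro.from_quat(st["tcp_rot"]); T=np.array(grasp)+off*R[:,0]; R1=Ro.from_matrix(R)
    dist=np.linalg.norm(T-t0);ang=np.degrees((R0.inv()*R1).magnitude())
    n=n or max(1,int(np.ceil(max(dist/vmax,ang/wmax))))
    print("t",st["time"],"TCP",t0.round(4),"goal",T.round(4),"dist",round(dist,4),"ang",round(ang,2),"n",n,"F",st["contact_force"].round(1),"open",round(st["opening"],3),"q",st["qpos"].round(2))
    sl=Slerp([0,1],Ro.concatenate([R0,R1]))
    for k in range(min(n,show)):
        A=sl(k/n);B=sl((k+1)/n); s=A.inv().apply((T-t0)/n)/.05; print([s.round(2).tolist(),np.degrees((A.inv()*B).as_rotvec()).round(1).tolist()],end=",")
    print()
def stayR(phi=25,tau=10):
    f,t=np.radians([phi,tau]); x=np.array([-np.sin(t),np.sin(f),-np.cos(f)*np.cos(t)]); return frame(x,np.cross([0,1,0],x))
def seladj(th): # pointer dir at selector angle th; jaws across bar
    x=[.5,0,-c3]; ang=1.35-th # pointer direction relative to mark
    a=.225-ang  # angle from straight downslope toward +y (clockwise facing panel)
    d=np.array([-c3*np.cos(a),np.sin(a),-.5*np.cos(a)]); return frame(x,np.cross(x,d))
E
python3 - <<'E'
from plan import *
R=near(stayR()); g=W(p,peg(p[3],-.180)); print(R,g, g-.09*R[:,0])
rows(g-.11*R[:,0],R,show=20)
E
```

```text
[[-0.09297051  0.96495597 -0.24539043]
 [ 0.44609202 -0.17996866 -0.87670588]
 [-0.89014516 -0.19097451 -0.41372737]] [ 0.42033215 -0.03510418  0.08924404] [ 0.42869949 -0.07525246  0.16935711]
t 0.1 TCP [ 0.2533 -0.625   0.2133] goal [ 0.4298 -0.0806  0.18  ] dist 0.5733 ang 60.75 n 13 F [-0.3 -0.8  0.4] open 1.002 q [-1.34  0.29  1.58 -0.    1.28 -0.15]
[[0.05, -0.67, -0.57], [-4.1, 1.3, -1.7]],[[0.09, -0.63, -0.61], [-4.1, 1.3, -1.7]],[[0.12, -0.58, -0.65], [-4.1, 1.3, -1.7]],[[0.15, -0.53, -0.69], [-4.1, 1.3, -1.7]],[[0.18, -0.47, -0.72], [-4.1, 1.3, -1.7]],[[0.21, -0.41, -0.75], [-4.1, 1.3, -1.7]],[[0.24, -0.35, -0.77], [-4.1, 1.3, -1.7]],[[0.27, -0.29, -0.79], [-4.1, 1.3, -1.7]],[[0.29, -0.22, -0.8], [-4.1, 1.3, -1.7]],[[0.32, -0.15, -0.81], [-4.1, 1.3, -1.7]],[[0.34, -0.09, -0.81], [-4.1, 1.3, -1.7]],[[0.36, -0.02, -0.8], [-4.1, 1.3, -1.7]],[[0.38, 0.05, -0.79], [-4.1, 1.3, -1.7]],
```

Request:
drive_tool(
  series=[
    [[-0.1, -0.67, -0.57], [-4.1, 1.3, -1.7]],
    [[-0.1, -0.63, -0.61], [-4.1, 1.3, -1.7]],
    [[0.0, -0.58, -0.65], [-4.1, 1.3, -1.7]],
    [[0.15, -0.53, -0.69], [-4.1, 1.3, -1.7]],
    [[0.18, -0.47, -0.72], [-4.1, 1.3, -1.7]],
  ],
  grip=1,
  newtons=60,
)

```text
time: 0.6
eef_pos: [0.3197, -0.4121, 0.2206]
tcp_rot: [0.685, 0.321, -0.624, 0.195]
contact_force: [-0.1, 0.5, 0.7]
opening: 1.0
```

```bash
cat > hov.py <<'E'
from plan import *
import sys
R=near(stayR()); g=W(p,peg(p[3],-.180)); rows(g-float(sys.argv[1])*R[:,0],R,show=8)
E
python3 hov.py .11
```

```text
t 0.6 TCP [ 0.3197 -0.4121  0.2206] goal [ 0.4298 -0.0806  0.18  ] dist 0.3516 ang 36.99 n 8 F [-0.1  0.5  0.7] open 1.0 q [-1.15  0.04  1.86  0.09  1.42 -0.36]
[[0.27, -0.39, -0.74], [-4.1, 1.3, -1.7]],[[0.29, -0.33, -0.76], [-4.1, 1.3, -1.7]],[[0.32, -0.27, -0.77], [-4.1, 1.3, -1.7]],[[0.34, -0.2, -0.78], [-4.1, 1.3, -1.7]],[[0.37, -0.13, -0.79], [-4.1, 1.3, -1.7]],[[0.39, -0.07, -0.79], [-4.1, 1.3, -1.7]],[[0.4, 0.0, -0.78], [-4.1, 1.3, -1.7]],[[0.42, 0.07, -0.77], [-4.1, 1.3, -1.7]],
```

Request:
drive_tool(
  series=[
    [[0.25, -0.39, -0.74], [-4.1, 1.3, -1.7]],
    [[0.28, -0.33, -0.76], [-4.1, 1.3, -1.7]],
    [[0.3, -0.27, -0.77], [-4.1, 1.3, -1.7]],
    [[0.34, -0.2, -0.78], [-4.1, 1.3, -1.7]],
    [[0.37, -0.13, -0.79], [-4.1, 1.3, -1.7]],
  ],
)

```text
time: 1.1
eef_pos: [0.3885, -0.196, 0.1967]
tcp_rot: [0.647, 0.493, -0.526, 0.25]
contact_force: [1.1, -0.4, -0.4]
opening: 1.004
```

```bash
python3 hov.py .11
```

```text
t 1.1 TCP [ 0.3885 -0.196   0.1967] goal [ 0.4298 -0.0806  0.18  ] dist 0.1237 ang 13.0 n 3 F [ 1.1 -0.4 -0.4] open 1.004 q [-0.84 -0.08  2.04  0.22  1.5  -0.45]
[[0.38, -0.03, -0.73], [-3.9, 1.1, -1.5]],[[0.39, 0.03, -0.72], [-3.9, 1.1, -1.5]],[[0.41, 0.09, -0.71], [-3.9, 1.1, -1.5]],
```

Request:
drive_tool(
  series=[
    [[0.38, -0.03, -0.73], [-3.9, 1.1, -1.5]],
    [[0.39, 0.03, -0.72], [-3.9, 1.1, -1.5]],
    [[0.4, 0.1, -0.7], [-3.9, 1.1, -1.5]],
    [[0, 0, 0], [0, 0, 0]],
  ],
)

```text
time: 1.5
eef_pos: [0.4294, -0.0719, 0.1775]
tcp_rot: [0.609, 0.582, -0.46, 0.279]
contact_force: [-1.4, -0.0, -0.4]
opening: 0.995
```

```bash
python3 hov.py .0; cat > look.py <<'E'
import sys
from h import *
from plant import ctrl
k=sys.argv[1]; d={n:ctrl.read_camera(n) for n in("side","top")}; pickle.dump(d,open(f"cam{k}.pkl","wb"))
x,y=int(sys.argv[2]),int(sys.argv[3]); u,v=int(sys.argv[4]),int(sys.argv[5])
A=cv2.resize(d["top"]["img"][y:y+120,x:x+160],None,fx=2.5*2,fy=5,interpolation=cv2.INTER_CUBIC)
B=cv2.resize(d["side"]["img"][v:v+120,u:u+160],None,fx=5,fy=5,interpolation=cv2.INTER_CUBIC)
for n,i in(("t",A),("s",B)): cv2.imwrite(f"pics/{n}{k}.png",i[:,:,::-1])
E
python3 look.py 1 240 150 240 140
```

```text
t 1.5 TCP [ 0.4294 -0.0719  0.1775] goal [ 0.4196 -0.0315  0.0821] dist 0.1041 ang 0.9 n 3 F [-1.4 -0.  -0.4] open 0.995 q [-0.6  -0.05  2.07  0.32  1.49 -0.48]
[[0.69, 0.02, 0.05], [0.2, -0.1, 0.2]],[[0.69, 0.01, 0.05], [0.2, -0.1, 0.2]],[[0.69, 0.01, 0.04], [0.2, -0.1, 0.2]],
```

View pics/t1.png

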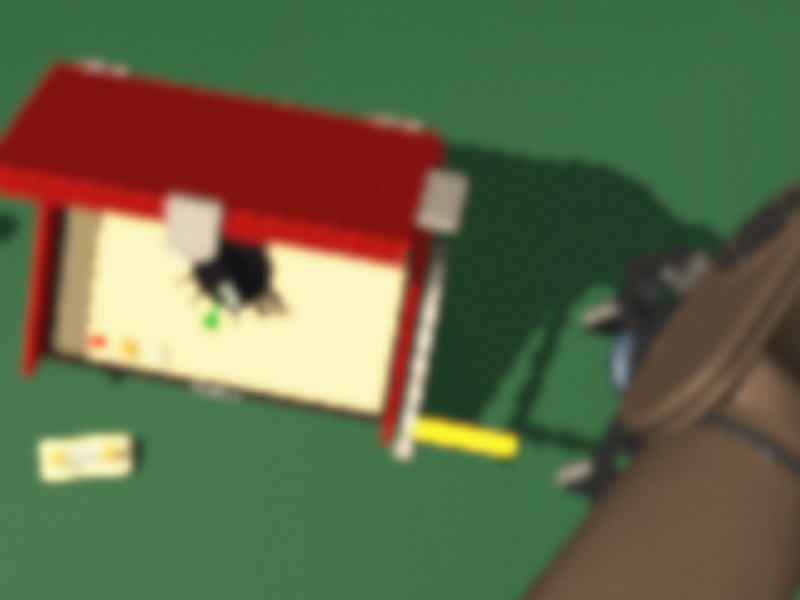

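View pics/s1.png

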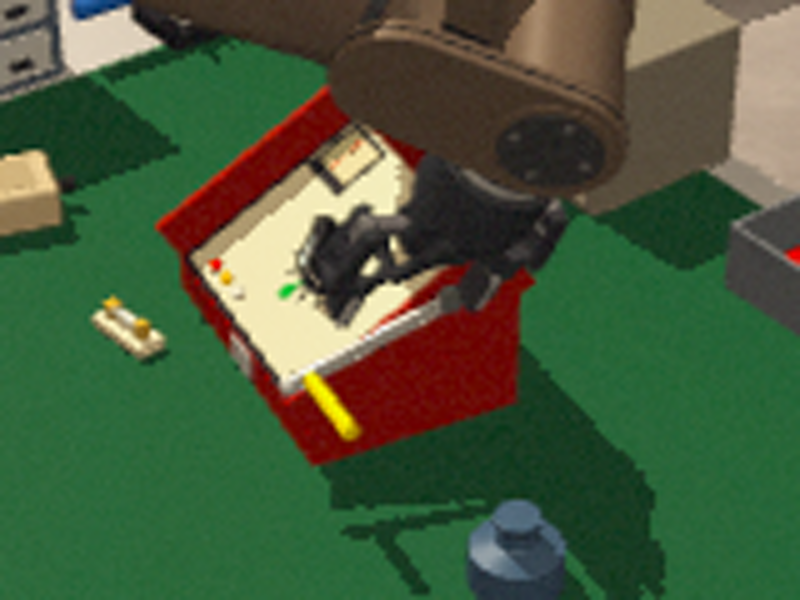

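The gripper is to the right of and above the peg. The case's right cheek is now clear in the side view, with its back foot corner at about (342,220). I'll check the fit against that corner.

```bash
python3 - <<'E'
from plan import *
print(proj(b,W(p,[.08,-.12,0])),"obs 342.2 220.2", onz(b,(342.2,220.2),.003), W(p,[.08,-.12,0]))
print("FR",proj(b,W(p,[-.08,-.12,0])),"obs 302.6 232.4")
E
python3 hov.py 0
```

```text
[343.06216109 219.89009519] obs 342.2 220.2 [ 0.59055464 -0.00602538  0.003     ] [ 0.59413826 -0.00648521  0.003     ]
FR [302.27977121 232.62414032] obs 302.6 232.4
t 1.6 TCP [ 0.4295 -0.075   0.1784] goal [ 0.4196 -0.0315  0.0821] dist 0.1061 ang 0.6 n 3 F [ 0.4 -1.1  0.1] open 0.997 q [-0.61 -0.05  2.07  0.32  1.49 -0.48]
[[0.71, 0.01, 0.03], [0.1, -0.1, 0.1]],[[0.71, 0.01, 0.03], [0.1, -0.1, 0.1]],[[0.71, 0.01, 0.03], [0.1, -0.1, 0.1]],
```

Request:
drive_tool(
  series=[
    [[0.7, 0, 0.03], [0, 0, 0]],
    [[0.7, 0, 0.03], [0, 0, 0]],
    [[0.6, 0, 0.03], [0, 0, 0]],
    [[0, 0, 0], [0, 0, 0]],
  ],
)

```text
time: 2.0
eef_pos: [0.4203, -0.0393, 0.0874]
tcp_rot: [0.613, 0.575, -0.463, 0.282]
contact_force: [-0.7, 0.3, 0.0]
opening: 1.002
```

```bash
python3 hov.py 0;python3 look.py 2 240 150 240 140
```

```text
t 2.0 TCP [ 0.4203 -0.0393  0.0874] goal [ 0.4196 -0.0315  0.0821] dist 0.0094 ang 0.27 n 1 F [-0.7  0.3  0. ] open 1.002 q [-0.56  0.03  2.18  0.35  1.28 -0.49]
[[0.16, -0.02, -0.09], [0.1, 0.1, -0.2]],
```

View pics/s2.png

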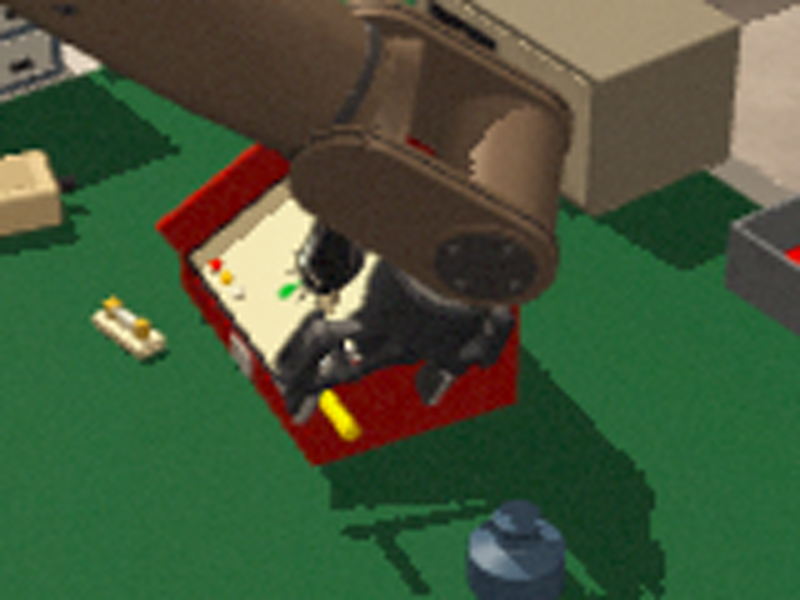

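The fingers straddle the peg in the side view: one tip near (300,405), the other near (435,380), and the peg at (340,415). I'll finish the approach and close.

Request:
drive_tool(
  series=[
    [[0.18, 0, -0.08], [0, 0, 0]],
    [[0, 0, 0], [0, 0, 0]],
  ],
)

```text
time: 2.3
eef_pos: [0.4264, -0.0367, 0.0871]
tcp_rot: [0.616, 0.57, -0.461, 0.287]
contact_force: [-0.5, 0.0, -0.1]
opening: 1.001
```

Request:
drive_tool(
  series=[
    [[0, 0, 0], [0, 0, 0]],
    [[0, 0, 0], [0, 0, 0]],
    [[0, 0, 0], [0, 0, 0]],
    [[0, 0, 0], [0, 0, 0]],
    [[0, 0, 0], [0, 0, 0]],
  ],
  grip=-1,
  newtons=40,
)

```text
time: 2.8
eef_pos: [0.4289, -0.0387, 0.09]
tcp_rot: [0.617, 0.569, -0.461, 0.289]
contact_force: [-0.0, 0.5, -0.2]
opening: 0.141
```

```bash
python3 hov.py 0;python3 look.py 3 240 150 240 140
```

```text
t 2.8 TCP [ 0.4289 -0.0387  0.09  ] goal [ 0.4196 -0.0315  0.0821] dist 0.0142 ang 1.51 n 1 F [-0.   0.5 -0.2] open 0.141 q [-0.55  0.03  2.17  0.36  1.27 -0.48]
[[0.22, -0.18, -0.02], [0.3, 0.5, -1.4]],
```

View pics/s3.png

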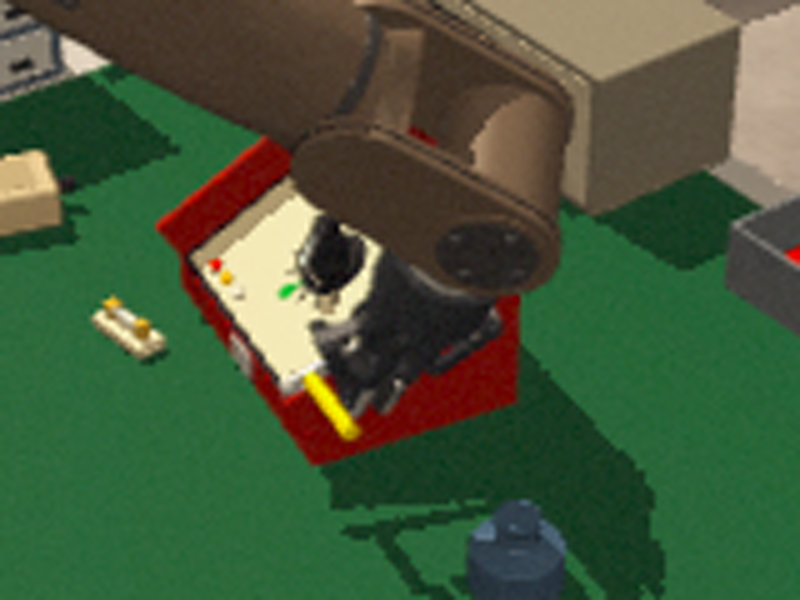

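```bash
python3 - <<'E'
from plan import *
st=ctrl.get_state();R=Ro.from_quat(st["tcp_rot"]).as_matrix();t=st["eef_pos"]
z=lambda u:((u-[240,140]+.4)*5).round()
d=pickle.load(open("cam3.pkl","rb"))
print(st["opening"],"TCP",z(proj(d["side"],t)),"grasp",z(proj(d["side"],t-.008*R[:,0])),"tip",z(proj(d["side"],t+.011*R[:,0])),"peggrip",z(proj(d["side"],W(p,peg(p[3],-.18)))),R[:,0],R[:,1])
E
python3 hov.py 0
```

```text
0.0025462792507493586 TCP [355. 416.] grasp [358. 410.] tip [350. 425.] peggrip [341. 419.] [-0.07135698  0.43479    -0.89770031] [ 0.96825714 -0.18595439 -0.16703015]
t 2.9 TCP [ 0.4288 -0.0386  0.0899] goal [ 0.4196 -0.0315  0.0821] dist 0.014 ang 1.5 n 1 F [-0.   0.3 -0.1] open 0.003 q [-0.55  0.03  2.17  0.36  1.27 -0.48]
[[0.22, -0.18, -0.02], [0.3, 0.4, -1.4]],
```

View pics/t3.png

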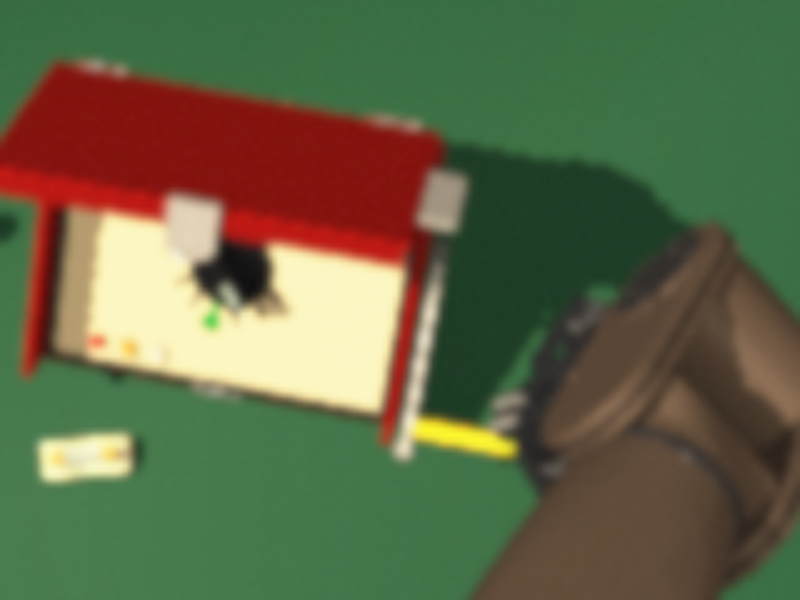

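The fingers shut fully without catching the peg. They sit beyond it and above it, at about (341,232) in the top view. I'll measure the real fingertip position against the reported TCP.

```bash
python3 - <<'E'
from plan import *
d={n:ctrl.read_camera(n) for n in("side","top")}; pickle.dump(d,open("cam4.pkl","wb"))
st=ctrl.get_state();R=Ro.from_quat(st["tcp_rot"]).as_matrix();t=st["eef_pos"]
print(st["time"],t,st["opening"],[ (n,proj(d[n],t+.011*R[:,0]),proj(d[n],t)) for n in d])
A=cv2.resize(d["top"]["img"][215:255,310:360],None,fx=8,fy=8,interpolation=cv2.INTER_CUBIC)
B=cv2.resize(d["side"]["img"][200:240,290:340],None,fx=8,fy=8,interpolation=cv2.INTER_CUBIC)
cv2.imwrite("pics/z4.png",np.hstack([A,B])[:,:,::-1])
E
```

```text
3.0 [ 0.42875113 -0.03855114  0.08986154] 0.0010699243892856134 [('side', array([309.48769862, 224.54510317]), array([310.50400791, 222.83758768])), ('top', array([336.43319979, 235.55397467]), array([338.05176682, 235.0543153 ]))]
```

View pics/z4.png

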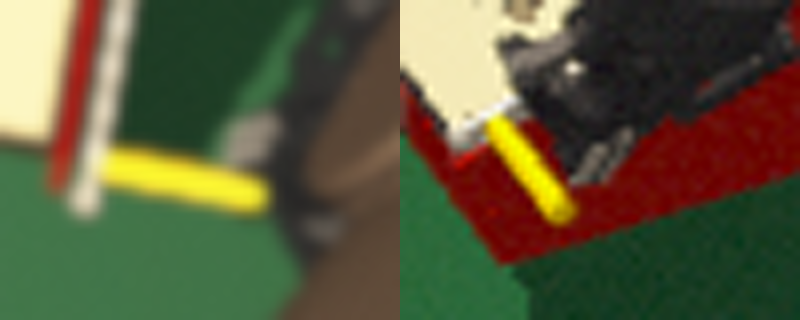

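```bash
python3 - <<'E'
from plan import *
d=pickle.load(open("cam4.pkl","rb"))
print(tri(d["top"],(338.1,234.6),d["side"],(313.1,222.6)))
st=ctrl.get_state();R=Ro.from_quat(st["tcp_rot"]).as_matrix();t=st["eef_pos"];print(t+.011*R[:,0]); print(R)
from m import *
run(d,{"top":(305,228,350,245),"side":(295,210,330,232),"topg":(277,209,287,218),"sideg":(293,193,302,202)})
print(W(p,peg(p[3],-.197)))
E
```

```text
(array([ 0.43370753, -0.04085376,  0.08945913]), array([ 0.6953223 , -1.11060877]), array([-0.94755936,  0.118445  ]))
[ 0.42796457 -0.03376746  0.07998745]
[[-0.07150564  0.96825021 -0.23953806]
 [ 0.43487997 -0.18586137 -0.88109873]
 [-0.89764489 -0.16717383 -0.40778248]]
side peg 43 [305.39534884 220.53488372] [0.60256202 0.79807206] ends [301.13782258 214.89594091] [309.69531847 226.23004128] green [297.06812339 197.6092545 ] 12 142.0
top peg 89 [332.92134831 236.97752809] [0.97294775 0.23102529] ends [323.80688084 234.8133086 ] [342.19482573 239.17950431] green [281.94787645 213.37258687] 16 82.0
green (array([0.49929106, 0.14219878, 0.0561346 ]), array([-0.07539824,  0.12331881]), array([ 0.09777112, -0.01093394]))
pegdir [-0.22718241 -0.96906626  0.09642993] -103.19383360859445
top [0.42963986 0.00685353 0.08488742]
top [ 0.41574455 -0.05241811  0.09078542]
side [0.43332915 0.02259049 0.08332146]
side [ 0.4154969  -0.05347452  0.09089054]
[ 0.41721532 -0.05181601  0.08924404]
```

Request:
drive_tool(
  series=[
    [[-0.6, 0, 0], [0, 0, 0]],
    [[0, 0, 0], [0, 0, 0]],
  ],
)

```text
time: 3.2
eef_pos: [0.4305, -0.0514, 0.1169]
tcp_rot: [0.617, 0.569, -0.461, 0.289]
contact_force: [0.4, 0.2, -0.3]
opening: 0.002
```

Request:
drive_tool(
  series=[
    [[0, 0, 0], [0, 0, 0]],
    [[0, 0, 0], [0, 0, 0]],
    [[0, 0, 0], [0, 0, 0]],
  ],
  grip=0.2,
)

```text
time: 3.5
eef_pos: [0.4294, -0.0506, 0.1154]
tcp_rot: [0.616, 0.57, -0.461, 0.288]
contact_force: [0.7, 0.4, 0.0]
opening: 0.507
```

```bash
python3 hov.py 0; python3 - <<'E'
from plan import *
g=W(p,peg(p[3],-.18))
for ph,ta in((25,10),(25,20),(25,30),(35,20),(10,20)):
    R=near(stayR(ph,ta)); print(ph,ta)
    rows(g,R)
E
```

```text
t 3.5 TCP [ 0.4294 -0.0506  0.1154] goal [ 0.4196 -0.0315  0.0821] dist 0.0396 ang 1.25 n 1 F [0.7 0.4 0. ] open 0.507 q [-0.57 -0.    2.15  0.34  1.33 -0.48]
[[0.78, -0.15, -0.02], [0.3, 0.4, -1.2]],
25 10
t 3.5 TCP [ 0.4294 -0.0506  0.1154] goal [ 0.4196 -0.0315  0.0821] dist 0.0396 ang 1.25 n 1 F [0.7 0.4 0. ] open 0.507 q [-0.57 -0.    2.15  0.34  1.33 -0.48]
[[0.78, -0.15, -0.02], [0.3, 0.4, -1.2]],
25 20
t 3.5 TCP [ 0.4294 -0.0506  0.1154] goal [ 0.4183 -0.0313  0.0825] dist 0.0397 ang 12.04 n 2 F [0.7 0.4 0. ] open 0.507 q [-0.57 -0.    2.15  0.34  1.33 -0.48]
[[0.39, -0.09, -0.01], [2.4, 0.1, -5.5]],[[0.39, -0.05, -0.0], [2.4, 0.1, -5.5]],
25 30
t 3.5 TCP [ 0.4294 -0.0506  0.1154] goal [ 0.4171 -0.0311  0.0831] dist 0.0397 ang 22.66 n 3 F [0.7 0.4 0. ] open 0.507 q [-0.57 -0.    2.15  0.34  1.33 -0.48]
[[0.26, -0.07, -0.01], [3.1, -0.1, -6.9]],[[0.26, -0.04, -0.0], [3.1, -0.1, -6.9]],[[0.26, -0.0, -0.0], [3.1, -0.1, -6.9]],
35 20
t 3.5 TCP [ 0.4294 -0.0506  0.1154] goal [ 0.4185 -0.0302  0.0832] dist 0.0396 ang 17.09 n 3 F [0.7 0.4 0. ] open 0.507 q [-0.57 -0.    2.15  0.34  1.33 -0.48]
[[0.26, -0.06, -0.01], [2.2, 3.2, -4.1]],[[0.26, -0.04, 0.0], [2.2, 3.2, -4.1]],[[0.26, -0.02, 0.02], [2.2, 3.2, -4.1]],
10 20
t 3.5 TCP [ 0.4294 -0.0506  0.1154] goal [ 0.4179 -0.0332  0.0819] dist 0.0395 ang 17.94 n 3 F [0.7 0.4 0. ] open 0.507 q [-0.57 -0.    2.15  0.34  1.33 -0.48]
[[0.26, -0.06, 0.01], [1.0, -4.9, -3.4]],[[0.26, -0.04, -0.01], [1.0, -4.9, -3.4]],[[0.26, -0.03, -0.03], [1.0, -4.9, -3.4]],
```

```bash
sed -i 's/phi=25,tau=10/phi=25,tau=25/' plan.py; python3 hov.py .035
```

```text
t 3.5 TCP [ 0.4294 -0.0506  0.1154] goal [ 0.4293 -0.0482  0.1111] dist 0.0049 ang 17.38 n 3 F [0.7 0.4 0. ] open 0.507 q [-0.57 -0.    2.15  0.34  1.33 -0.48]
[[0.03, 0.0, -0.0], [2.3, -0.0, -5.3]],[[0.03, 0.0, -0.0], [2.3, -0.0, -5.3]],[[0.03, 0.01, -0.0], [2.3, -0.0, -5.3]],
```

Request:
drive_tool(
  series=[
    [[0, 0, 0], [2.3, 0, -5.3]],
    [[0, 0, 0], [2.3, 0, -5.3]],
    [[0, 0, 0], [2.3, 0, -5.3]],
    [[0, 0, 0], [0, 0, 0]],
  ],
  grip=0.6,
)

```text
time: 3.9
eef_pos: [0.4273, -0.0489, 0.1134]
tcp_rot: [0.544, 0.623, -0.533, 0.178]
contact_force: [0.6, 0.5, -0.1]
opening: 0.8
```

```bash
python3 hov.py 0.002
```

```text
t 3.9 TCP [ 0.4273 -0.0489  0.1134] goal [ 0.4183 -0.0322  0.0844] dist 0.0347 ang 0.81 n 1 F [ 0.6  0.5 -0.1] open 0.8 q [-0.52  0.19  2.    0.26  1.55 -0.31]
[[0.69, 0.06, -0.01], [-0.2, -0.0, 0.8]],
```

Request:
drive_tool(
  series=[
    [[0.35, 0.03, 0], [0, 0, 0.4]],
    [[0.4, 0.03, 0], [0, 0, 0.4]],
    [[0, 0, 0], [0, 0, 0]],
  ],
)

```text
time: 4.2
eef_pos: [0.4163, -0.03, 0.0798]
tcp_rot: [0.549, 0.619, -0.53, 0.184]
contact_force: [-0.5, -0.4, 0.4]
opening: 0.803
```

```bash
python3 hov.py -0.004;python3 look.py 5 240 150 240 140
```

```text
t 4.2 TCP [ 0.4163 -0.03    0.0798] goal [ 0.4163 -0.0293  0.0795] dist 0.0008 ang 0.19 n 1 F [-0.5 -0.4  0.4] open 0.803 q [-0.5   0.2   2.05  0.27  1.46 -0.32]
[[0.01, 0.0, -0.01], [-0.0, -0.0, -0.2]],
```

View pics/s5.png

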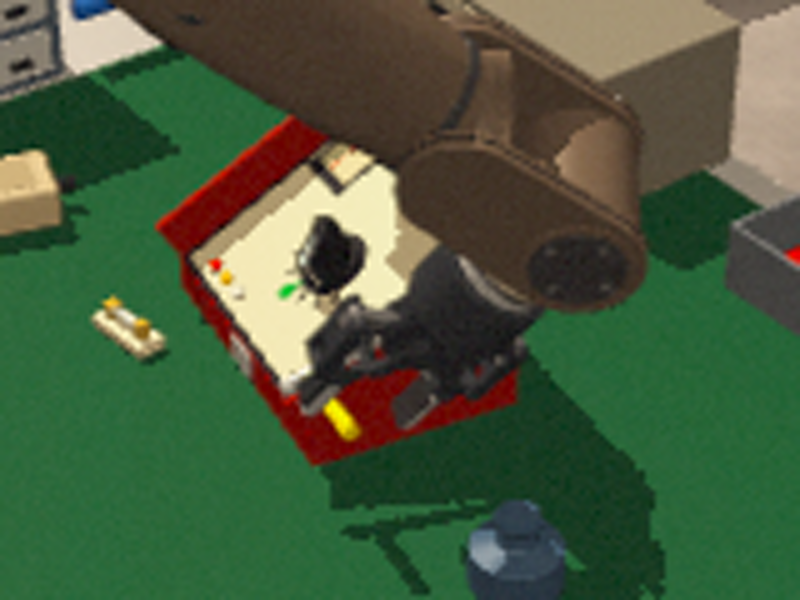

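The base-side fingertip is at about (315,405), covering part of the peg, and the other is at (410,420), so they straddle it. I'll go slightly deeper and close in stages.

Request:
drive_tool(
  series=[
    [[0.1, 0, 0], [0, 0, 0]],
    [[0, 0, 0], [0, 0, 0]],
    [[0, 0, 0], [0, 0, 0]],
  ],
  grip=-0.4,
)

```text
time: 4.6
eef_pos: [0.4184, -0.0303, 0.0795]
tcp_rot: [0.551, 0.617, -0.529, 0.187]
contact_force: [-0.5, -0.4, 1.0]
opening: 0.307
```

```bash
python3 hov.py -0.00;python3 look.py 6 240 150 240 140
```

```text
t 4.6 TCP [ 0.4184 -0.0303  0.0795] goal [ 0.4177 -0.0312  0.0828] dist 0.0035 ang 0.75 n 1 F [-0.5 -0.4  1. ] open 0.307 q [-0.5   0.2   2.05  0.28  1.45 -0.32]
[[-0.06, -0.04, -0.0], [0.1, 0.1, -0.7]],
```

View pics/s6.png

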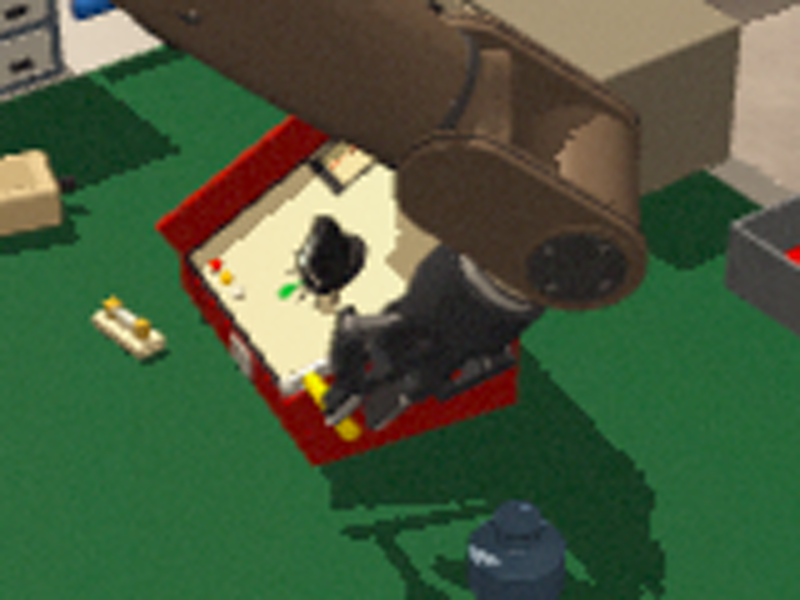

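```bash
python3 - <<'E'
from plan import *
d=pickle.load(open("cam6.pkl","rb"))
st=ctrl.get_state();R=Ro.from_quat(st["tcp_rot"]).as_matrix();t=st["eef_pos"]
A=cv2.resize(d["top"]["img"][215:255,310:360],None,fx=8,fy=8,interpolation=cv2.INTER_CUBIC)
B=cv2.resize(d["side"]["img"][200:240,290:340],None,fx=8,fy=8,interpolation=cv2.INTER_CUBIC)
for s in(-1,1):
    for k in(-.03,0,.011):
        X=t+k*R[:,0]+s*.013*R[:,1]
        for n,im,o in(("top",A,(310,215)),("side",B,(290,200))):
            q=(proj(d[n],X)-o+.5)*8; cv2.circle(im,tuple(int(v) for v in q),3,(255,0,255) if s>0 else (0,255,255),-1)
cv2.imwrite("pics/z6.png",np.hstack([A,B])[:,:,::-1])
E
```

```text
(no output)
```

View pics/z6.png

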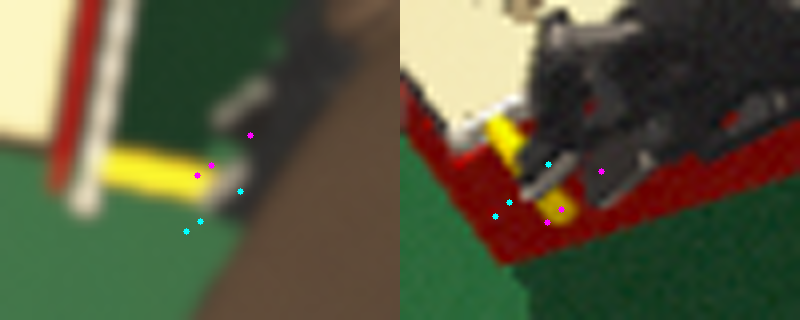

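```bash
python3 - <<'E'
from plan import *
d=pickle.load(open("cam6.pkl","rb"))
st=ctrl.get_state();R=Ro.from_quat(st["tcp_rot"]).as_matrix();t=st["eef_pos"]
T=[]
for tt,ss in(((212,195),(125,195)),((215,120),(190,203))):
    X,e1,e2=tri(d["top"],(310+tt[0]/8-.5,215+tt[1]/8-.5),d["side"],(290+ss[0]/8-.5,200+ss[1]/8-.5)); T.append(X); print(X,e1,e2,"tool frame rel TCP",R.T@(X-t))
print(R.T@((T[0]+T[1])/2-t), "peg grip in tool", R.T@(W(p,peg(p[3],-.18))-t),R.T@(W(p,peg(p[3],-.197))-t))
E
```

```text
[ 0.4148284  -0.03103389  0.08767756] [-0.40692293  0.66515315] [ 0.56628759 -0.07022072] tool frame rel TCP [-0.00598864 -0.00663793 -0.00118341]
[ 0.44614956 -0.03253279  0.06926618] [-0.37970542  0.61509931] [ 0.52474914 -0.07171612] tool frame rel TCP [-0.00179969  0.0293615  -0.00413867]
[-0.00389416  0.01136179 -0.00266104] peg grip in tool [-0.01100044 -0.00181756 -0.00020449] [-0.01805725 -0.00174275  0.01526147]
```

```bash
python3 - <<'E'
from plan import *
d=pickle.load(open("cam1.pkl","rb"))
t=np.array([.4295,-.075,.1784]);R=Ro.from_quat([0.609,0.582,-0.46,0.279]).as_matrix()
ims={}
for n,o in(("top",(335,200)),("side",(290,170))):
    im=cv2.resize(d[n]["img"][o[1]:o[1]+50,o[0]:o[0]+50] if n=="top" else d[n]["img"][o[1]:o[1]+50,o[0]:o[0]+50],None,fx=8,fy=8,interpolation=cv2.INTER_CUBIC)
    for s in(-1,0,1):
        for k in(-.042,-.002):
            X=t+k*R[:,0]+s*.0425*R[:,1]; q=(proj(d[n],X)-o+.5)*8
            cv2.circle(im,tuple(int(v) for v in q),3,[(0,255,255),(255,255,0),(255,0,255)][s+1],-1); print(n,s,k,proj(d[n],X))
    ims[n]=im
cv2.imwrite("pics/z1.png",np.hstack([ims["top"],ims["side"]])[:,:,::-1])
E
```

```text
top -1 -0.042 [356.77356916 244.06464908]
top -1 -0.002 [349.54956455 246.19708453]
top 0 -0.042 [359.05025591 229.71603379]
top 0 -0.002 [351.84671328 232.23086365]
top 1 -0.042 [361.27238182 215.71128335]
top 1 -0.002 [354.09035611 218.58994824]
side -1 -0.042 [309.69914407 200.54944666]
side -1 -0.002 [305.29724812 207.57727203]
side 0 -0.042 [322.08234293 199.08230965]
side 0 -0.002 [317.48640743 206.04501534]
side 1 -0.042 [334.12780774 197.65518672]
side 1 -0.002 [329.34984342 204.55370419]
```

View pics/z1.png

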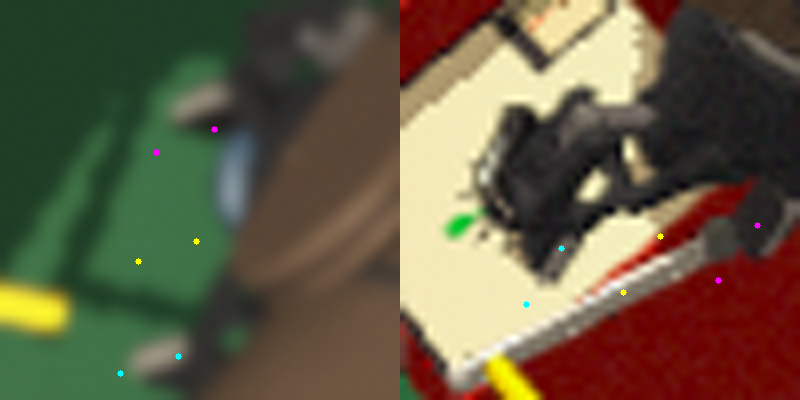

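```bash
python3 - <<'E'
from plan import *
d=pickle.load(open("cam1.pkl","rb"))
t=np.array([.4295,-.075,.1784]);R=Ro.from_quat([0.609,0.582,-0.46,0.279]).as_matrix()
L=[]
for tt,ss in(((130,362),(145,280)),((175,112),(312,252))):
    X,e1,e2=tri(d["top"],(335+tt[0]/8-.5,200+tt[1]/8-.5),d["side"],(290+ss[0]/8-.5,170+ss[1]/8-.5)); L.append(X);print(X,e1,e2,R.T@(X-t))
m=(L[0]+L[1])/2; print(m-t,R.T@(m-t), np.linalg.norm(L[0]-L[1]))
E
```

```text
[ 0.39348757 -0.07244984  0.20000522] [ 0.30194681 -0.48621232] [-0.40491446  0.05021434] [-0.01432295 -0.03945914 -0.0028307 ]
[ 0.47581048 -0.08364399  0.18551419] [-1.72860351  2.79509025] [ 2.30722853 -0.42359195] [-0.01492456  0.04480061 -0.00633665]
[ 0.00514902 -0.00304691  0.0143597 ] [-0.01462376  0.00267073 -0.00458367] 0.08433480827848419
```

The fingers in both pictures sit about 12 mm farther back along the tool, and about 5 mm towards +tool-y, than the reported TCP implies. I'll correct by image: open, shift, then go deeper.

Request:
drive_tool(
  series=[
    [[-0.3, 0, 0], [0, 0, 0]],
    [[0, 0, 0], [0, 0, 0]],
    [[0, -0.14, 0], [0, 0, 0]],
    [[0, 0, 0], [0, 0, 0]],
  ],
  grip=0.3,
)

```text
time: 5.1
eef_pos: [0.4179, -0.0377, 0.0969]
tcp_rot: [0.552, 0.617, -0.529, 0.188]
contact_force: [0.7, 0.1, -0.2]
opening: 0.652
```

```bash
python3 hov.py 0
```

```text
t 5.1 TCP [ 0.4179 -0.0377  0.0969] goal [ 0.4177 -0.0312  0.0828] dist 0.0155 ang 0.84 n 1 F [ 0.7  0.1 -0.2] open 0.652 q [-0.51  0.17  2.05  0.27  1.49 -0.32]
[[0.29, 0.1, -0.01], [0.1, 0.1, -0.8]],
```

Request:
drive_tool(
  series=[
    [[0.3, 0, 0], [0, 0, 0]],
    [[0.24, 0, 0], [0, 0, 0]],
    [[0, 0, 0], [0, 0, 0]],
  ],
)

```text
time: 5.4
eef_pos: [0.4077, -0.0232, 0.0727]
tcp_rot: [0.552, 0.617, -0.529, 0.188]
contact_force: [-0.5, 0.7, -0.1]
opening: 0.648
```

```bash
python3 hov.py 0; cat > zz.py <<'E'
from plan import *
import sys
k=sys.argv[1];d={n:ctrl.read_camera(n) for n in("side","top")}; pickle.dump(d,open(f"cam{k}.pkl","wb"))
o1=eval(sys.argv[2]) if len(sys.argv)>2 else (310,210);o2=eval(sys.argv[3]) if len(sys.argv)>3 else (290,195)
A=cv2.resize(d["top"]["img"][o1[1]:o1[1]+50,o1[0]:o1[0]+50],None,fx=8,fy=8,interpolation=cv2.INTER_CUBIC)
B=cv2.resize(d["side"]["img"][o2[1]:o2[1]+50,o2[0]:o2[0]+50],None,fx=8,fy=8,interpolation=cv2.INTER_CUBIC)
cv2.imwrite(f"pics/z{k}.png",np.hstack([A,B])[:,:,::-1])
E
python3 zz.py 7
```

```text
t 5.4 TCP [ 0.4077 -0.0232  0.0727] goal [ 0.4177 -0.0312  0.0828] dist 0.0162 ang 0.81 n 1 F [-0.5  0.7 -0.1] open 0.648 q [-0.49  0.19  2.09  0.28  1.43 -0.32]
[[-0.3, 0.11, -0.01], [0.0, 0.1, -0.8]],
```

View pics/z7.png

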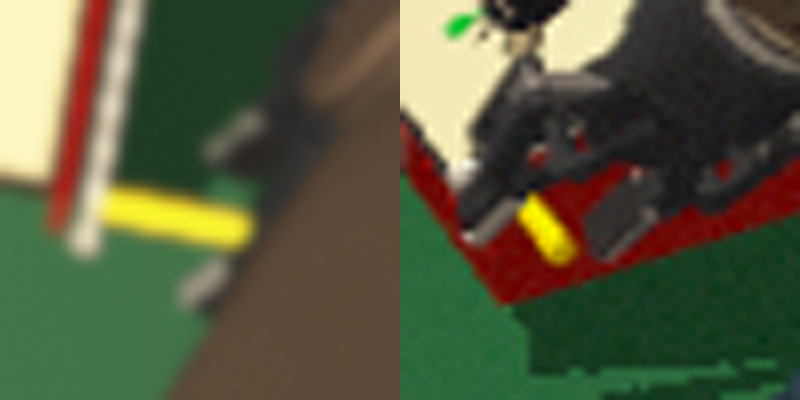

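Now the pads clearly straddle the peg in both views: top tips at (336,229) and (333,247), with the peg midway between them. Closing.

Request:
drive_tool(
  series=[
    [[0, 0, 0], [0, 0, 0]],
    [[0, 0, 0], [0, 0, 0]],
    [[0, 0, 0], [0, 0, 0]],
    [[0, 0, 0], [0, 0, 0]],
    [[0, 0, 0], [0, 0, 0]],
  ],
  grip=-1,
  newtons=40,
)

```text
time: 6.0
eef_pos: [0.4114, -0.0247, 0.0743]
tcp_rot: [0.554, 0.615, -0.528, 0.19]
contact_force: [-0.8, 0.9, -2.3]
opening: 0.119
```

Request:
drive_tool(
  series=[
    [[0, 0, 0], [0, 0, 0]],
    [[0, 0, 0], [0, 0, 0]],
  ],
)

```text
time: 6.2
eef_pos: [0.4114, -0.0247, 0.0743]
tcp_rot: [0.554, 0.615, -0.528, 0.19]
contact_force: [0.5, 0.1, -0.4]
opening: 0.124
```

```bash
python3 hov.py 0; python3 zz.py 8
```

```text
t 6.2 TCP [ 0.4114 -0.0247  0.0743] goal [ 0.4177 -0.0312  0.0828] dist 0.0124 ang 1.29 n 1 F [ 0.5  0.1 -0.4] open 0.124 q [-0.5   0.19  2.08  0.28  1.43 -0.32]
[[-0.24, 0.06, 0.0], [0.2, 0.1, -1.3]],
```

View pics/z8.png

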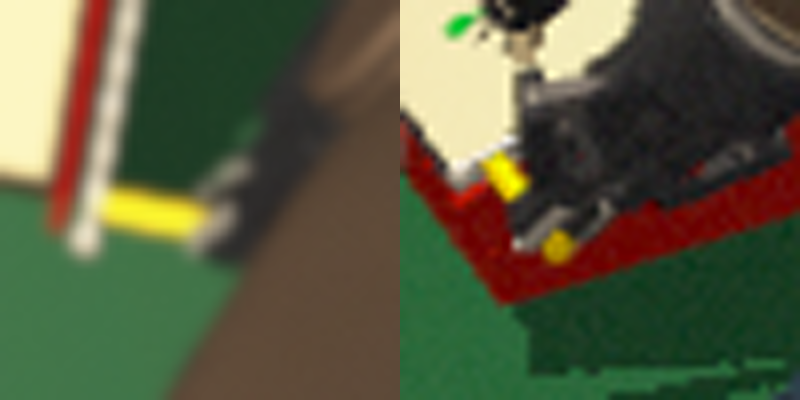

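The peg is gripped: opening stalled at 0.12, about 10–12 mm, and it shows between the pads in both views. I'll plan the arc relative to this anchor.

```bash
cat > arc.py <<'E'
from plan import *
import sys,os
st=ctrl.get_state();R=Ro.from_quat(st["tcp_rot"]).as_matrix();t=st["eef_pos"]
if not os.path.exists("anc.npz"): np.savez("anc.npz",t=t,R=R)
A=np.load("anc.npz"); off=A["t"]-W(p,peg(p[3],0))
q=Rc.T@(t-off-W(p,np.zeros(3)))-np.array([.02,0,.117]) 
th=np.arctan2(q[2],-q[0])+np.pi/6; rr=np.hypot(q[0],q[2])
print("t",st["time"],"theta",round(th,3),"r",round(rr,4),"dy",round(q[1],4),"F case",(Rc.T@st["contact_force"]).round(1),"open",round(st["opening"],3),"rot err",np.degrees(Ro.from_matrix(R.T@A["R"]).as_rotvec()).round(1))
step=float(sys.argv[1]);cur=t
for k in range(1,6):
    a=min(th+k*step,float(sys.argv[2]) if len(sys.argv)>2 else 2.3); T=W(p,peg(a,0))+off; s=R.T@(T-cur)/.05; cur=T; print(round(a,2),s.round(2).tolist())
E
python3 arc.py .1
```

```text
t 6.3 theta 0.24 r 0.11 dy 0.0 F case [ 0.2  0.4 -0.7] open 0.119 rot err [0. 0. 0.]
0.34 [-0.16, -0.14, -0.07]
0.44 [-0.17, -0.12, -0.08]
0.54 [-0.18, -0.1, -0.08]
0.64 [-0.19, -0.08, -0.08]
0.74 [-0.19, -0.06, -0.09]
```

Request:
drive_tool(
  series=[
    [[-0.16, -0.14, -0.07], [0, 0, 0]],
    [[-0.17, -0.12, -0.08], [0, 0, 0]],
    [[-0.18, -0.1, -0.08], [0, 0, 0]],
  ],
)

```text
time: 6.6
eef_pos: [0.4084, -0.0243, 0.1079]
tcp_rot: [0.555, 0.614, -0.528, 0.191]
contact_force: [5.4, 0.0, -4.8]
opening: 0.117
```

```bash
python3 arc.py .1
```

```text
t 6.6 theta 0.55 r 0.1087 dy -0.0002 F case [ 5.3  1.  -4.8] open 0.117 rot err [-0.   0.  -0.2]
0.65 [-0.18, -0.1, -0.08]
0.75 [-0.19, -0.06, -0.09]
0.85 [-0.2, -0.04, -0.09]
0.95 [-0.2, -0.02, -0.09]
1.05 [-0.2, 0.01, -0.09]
```

Request:
drive_tool(
  series=[
    [[-0.18, -0.09, -0.08], [0, 0, 0]],
    [[-0.19, -0.06, -0.09], [0, 0, 0]],
    [[-0.2, -0.04, -0.09], [0, 0, 0]],
    [[-0.2, -0.02, -0.09], [0, 0, 0]],
    [[-0.2, 0.01, -0.09], [0, 0, 0]],
  ],
)

```text
time: 7.1
eef_pos: [0.4277, -0.0279, 0.1647]
tcp_rot: [0.562, 0.607, -0.525, 0.199]
contact_force: [6.2, 0.1, -8.2]
opening: 0.117
```

```bash
python3 arc.py .1; python3 zz.py 9 "(300,205)" "(290,180)"
```

```text
t 7.1 theta 1.115 r 0.1072 dy -0.0001 F case [ 6.1  1.2 -8.2] open 0.117 rot err [ 0.1  0.1 -1.6]
1.21 [-0.2, -0.01, -0.09]
1.31 [-0.19, 0.07, -0.09]
1.41 [-0.18, 0.09, -0.08]
1.51 [-0.17, 0.11, -0.08]
1.61 [-0.16, 0.13, -0.08]
```

View pics/z9.png

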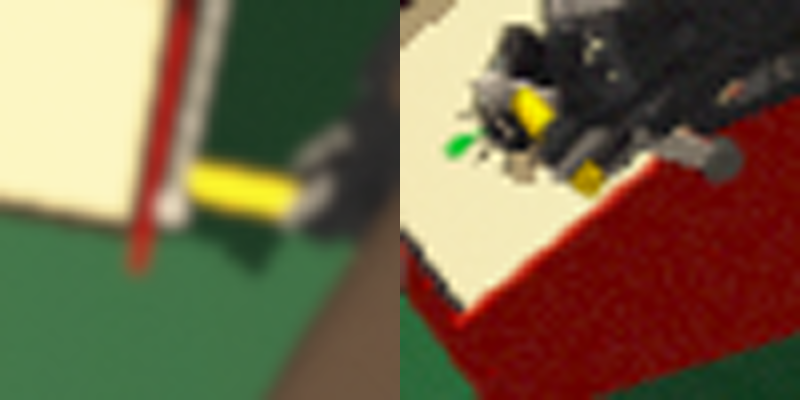

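The stay has swung up with the peg in the jaws (side view: peg at about (306,197), bar off the cheek). I'll continue the arc.

Request:
drive_tool(
  series=[
    [[-0.21, 0.0, -0.09], [0, 0, 0]],
    [[-0.2, 0.06, -0.09], [0, 0, 0]],
    [[-0.19, 0.09, -0.08], [0, 0, 0]],
    [[-0.18, 0.11, -0.08], [0, 0, 0]],
    [[-0.16, 0.13, -0.08], [0, 0, 0]],
  ],
)

```text
time: 7.7
eef_pos: [0.4683, -0.0352, 0.2034]
tcp_rot: [0.565, 0.604, -0.524, 0.202]
contact_force: [0.4, -1.4, -8.4]
opening: 0.11
```

```bash
python3 arc.py .1
```

```text
t 7.7 theta 1.642 r 0.1094 dy 0.0001 F case [ 0.7 -1.3 -8.4] open 0.11 rot err [ 0.1  0.2 -2.2]
1.74 [-0.15, 0.14, -0.07]
1.84 [-0.13, 0.17, -0.06]
1.94 [-0.11, 0.18, -0.06]
2.04 [-0.1, 0.19, -0.05]
2.14 [-0.08, 0.2, -0.04]
```

Request:
drive_tool(
  series=[
    [[-0.14, 0.15, -0.07], [0, 0, 0]],
    [[-0.12, 0.17, -0.06], [0, 0, 0]],
    [[-0.11, 0.18, -0.06], [0, 0, 0]],
    [[-0.1, 0.19, -0.05], [0, 0, 0]],
  ],
  newtons=60,
)

```text
time: 8.1
eef_pos: [0.5089, -0.0426, 0.218]
tcp_rot: [0.56, 0.608, -0.526, 0.198]
contact_force: [-2.1, 0.3, -3.2]
opening: 0.088
```

```bash
python3 arc.py .08 2.4
```

```text
t 8.1 theta 2.037 r 0.1132 dy 0.0003 F case [-2.1 -0.  -3.2] open 0.088 rot err [ 0.1  0.2 -1.3]
2.12 [-0.02, 0.19, -0.01]
2.2 [-0.06, 0.16, -0.03]
2.28 [-0.04, 0.17, -0.02]
2.36 [-0.03, 0.17, -0.02]
2.4 [-0.01, 0.09, -0.01]
```

Request:
drive_tool(
  series=[
    [[0.0, 0.19, 0.0], [0, 0, 0]],
    [[0.0, 0.17, 0], [0, 0, 0]],
  ],
)

```text
time: 8.3
eef_pos: [0.5252, -0.0454, 0.2195]
tcp_rot: [0.557, 0.613, -0.525, 0.195]
contact_force: [-6.9, 1.8, 9.5]
opening: 0.073
```

```bash
python3 arc.py .08 2.4;python3 look.py 10 240 150 240 110
```

```text
t 8.3 theta 2.182 r 0.1149 dy 0.0005 F case [-7.1  0.5  9.5] open 0.073 rot err [ 0.3  0.  -0.7]
2.26 [0.03, 0.2, 0.02]
2.34 [-0.04, 0.17, -0.02]
2.4 [-0.02, 0.13, -0.01]
2.4 [0.0, 0.0, 0.0]
2.4 [0.0, 0.0, 0.0]
```

View pics/s10.png

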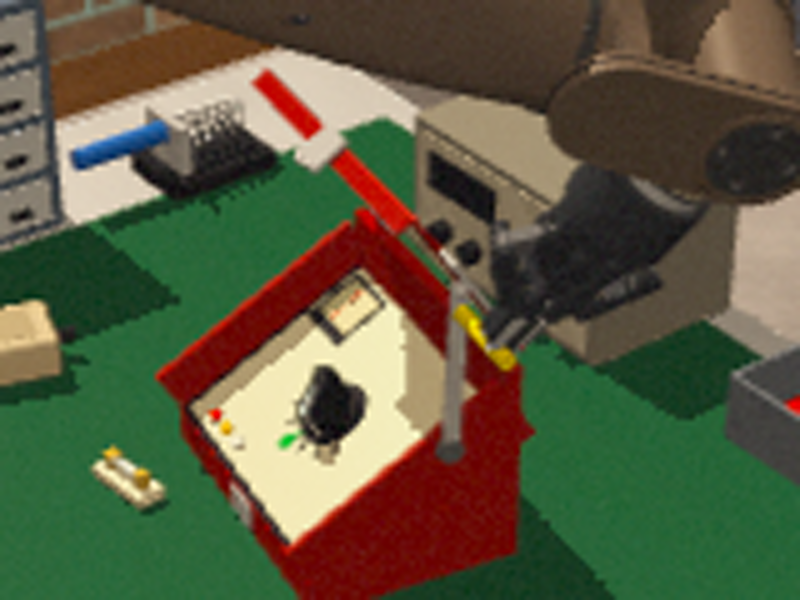

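View pics/t10.png

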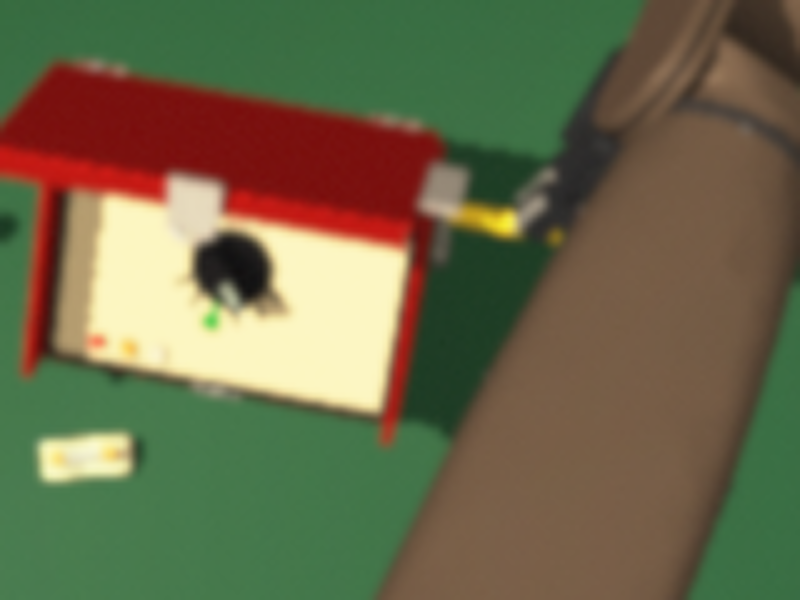

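The stay is almost at its stop and the lid is rising, but the peg has slid to the very fingertips (side view, about (338,179)). The stay stays where it is left, so I'll re-grip deeper.

Request:
drive_tool(
  series=[
    [[0, 0, 0], [0, 0, 0]],
    [[0, 0, 0], [0, 0, 0]],
    [[0, 0, 0], [0, 0, 0]],
  ],
  grip=0.0,
)

```text
time: 8.7
eef_pos: [0.5299, -0.0467, 0.2229]
tcp_rot: [0.561, 0.61, -0.524, 0.198]
contact_force: [0.1, 0.1, 0.1]
opening: 0.499
```

```bash
python3 arc.py .08 2.4;python3 zz.py 11 "(310,170)" "(310,150)"
```

```text
t 8.7 theta 2.22 r 0.1189 dy 0.0002 F case [0.1 0.1 0.1] open 0.499 rot err [ 0.4 -0.  -1.3]
2.3 [0.11, 0.22, 0.05]
2.38 [-0.03, 0.17, -0.02]
2.4 [-0.01, 0.04, -0.0]
2.4 [0.0, 0.0, 0.0]
2.4 [0.0, 0.0, 0.0]
```

View pics/z11.png

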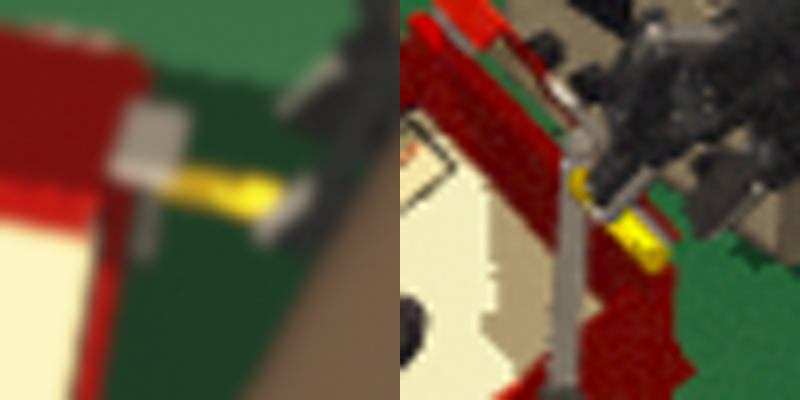

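```bash
python3 - <<'E'
from plan import *
d=pickle.load(open("cam11.pkl","rb"))
st=ctrl.get_state();R=Ro.from_quat(st["tcp_rot"]).as_matrix();t=st["eef_pos"]
A=np.load("anc.npz"); rel=A["R"].T@(W(p,peg(p[3],-.18))-A["t"]); print("peg in tool at good grasp",rel)
for th in(1.9,2.0,2.1,2.2):
    print(th,"tip top/side zoom",((proj(d["top"],W(p,peg(th,-.197)))-(310,170)+.5)*8).round(),((proj(d["side"],W(p,peg(th,-.197)))-(310,150)+.5)*8).round()+[400,0],"base",((proj(d["side"],W(p,peg(th,-.133)))-(310,150)+.5)*8).round()+[400,0],"in tool",(R.T@(W(p,peg(th,-.18))-t)).round(4))
E
```

```text
peg in tool at good grasp [-0.02005343  0.00304859  0.00022994]
1.9 tip top/side zoom [323. 290.] [595. 279.] base [522. 199.] in tool [ 0.0015 -0.0249  0.0106]
2.0 tip top/side zoom [329. 259.] [620. 269.] base [546. 189.] in tool [-0.0039 -0.0157  0.008 ]
2.1 tip top/side zoom [335. 229.] [645. 261.] base [570. 181.] in tool [-0.0085 -0.0059  0.0058]
2.2 tip top/side zoom [341. 199.] [670. 255.] base [594. 176.] in tool [-0.0121  0.0043  0.004 ]
```

Request:
drive_tool(
  series=[
    [[-0.25, 0, 0], [0, 0, 0]],
    [[0, -0.2, 0.1], [0, 0, 0]],
    [[0.3, 0, 0], [0, 0, 0]],
    [[0.22, 0, 0], [0, 0, 0]],
    [[0, 0, 0], [0, 0, 0]],
  ],
)

```text
time: 9.3
eef_pos: [0.513, -0.0425, 0.2124]
tcp_rot: [0.56, 0.61, -0.524, 0.197]
contact_force: [-1.3, -0.5, -0.7]
opening: 0.499
```

```bash
python3 arc.py .08 2.4;python3 zz.py 12 "(310,170)" "(310,150)"
```

```text
t 9.3 theta 2.071 r 0.1074 dy 0.0011 F case [-1.2 -0.7 -0.7] open 0.499 rot err [ 0.3 -0.1 -1.2]
2.15 [-0.12, 0.14, -0.03]
2.23 [-0.05, 0.17, -0.03]
2.31 [-0.04, 0.17, -0.02]
2.39 [-0.03, 0.17, -0.01]
2.4 [-0.0, 0.02, -0.0]
```

View pics/z12.png

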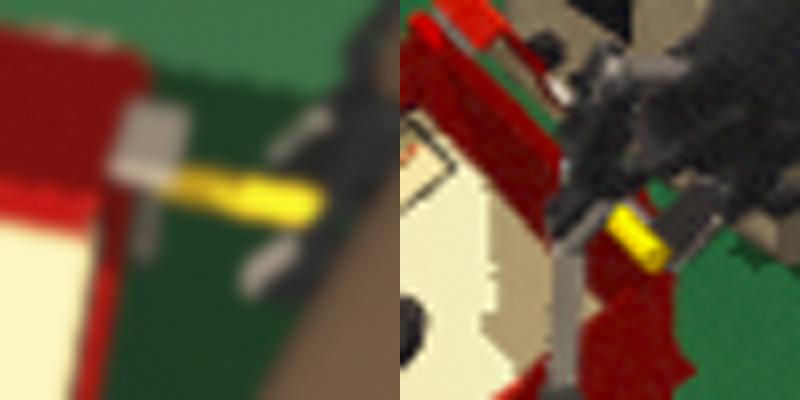

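The jaws straddle the peg again: top tips at (344,190) and (341,206), with the peg between. Close and push to the stop.

Request:
drive_tool(
  series=[
    [[0, 0, 0], [0, 0, 0]],
    [[0, 0, 0], [0, 0, 0]],
    [[0, 0, 0], [0, 0, 0]],
    [[0, 0, 0], [0, 0, 0]],
    [[0, 0, 0], [0, 0, 0]],
  ],
  grip=-1,
)

```text
time: 9.9
eef_pos: [0.5145, -0.0433, 0.2134]
tcp_rot: [0.561, 0.61, -0.524, 0.198]
contact_force: [0.4, 0.4, -0.9]
opening: 0.108
```

Request:
drive_tool(
  series=[
    [[-0.05, 0.14, -0.02], [0, 0, 0]],
    [[-0.05, 0.14, -0.02], [0, 0, 0]],
  ],
)

```text
time: 10.1
eef_pos: [0.5253, -0.0452, 0.2133]
tcp_rot: [0.556, 0.614, -0.526, 0.194]
contact_force: [-12.0, 1.3, 3.0]
opening: 0.106
```

```bash
python3 arc.py .08 2.4;python3 zz.py 13 "(310,170)" "(310,150)"
```

```text
t 10.1 theta 2.187 r 0.1087 dy 0.0007 F case [-12.1  -0.9   3. ] open 0.106 rot err [ 0.3 -0.  -0.5]
2.27 [-0.08, 0.16, -0.02]
2.35 [-0.04, 0.17, -0.02]
2.4 [-0.02, 0.12, -0.01]
2.4 [0.0, 0.0, 0.0]
2.4 [0.0, 0.0, 0.0]
```

View pics/z13.png

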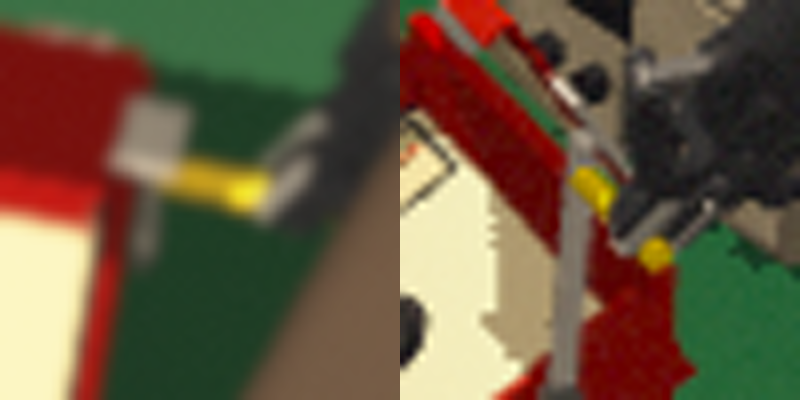

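Request:
drive_tool(
  series=[
    [[-0.06, 0.16, -0.02], [0, 0, 0]],
    [[-0.04, 0.16, -0.02], [0, 0, 0]],
  ],
)

```text
time: 10.4
eef_pos: [0.5308, -0.0459, 0.2135]
tcp_rot: [0.543, 0.625, -0.53, 0.182]
contact_force: [-33.4, 1.8, 11.5]
opening: 0.109
```

```bash
python3 arc.py .08 2.4
```

```text
t 10.4 theta 2.237 r 0.1097 dy 0.0011 F case [-33.2  -4.3  11.5] open 0.109 rot err [0.2 0.  2. ]
2.32 [-0.06, 0.17, -0.0]
2.4 [-0.04, 0.17, -0.01]
2.4 [-0.0, 0.01, -0.0]
2.4 [0.0, 0.0, 0.0]
2.4 [0.0, 0.0, 0.0]
```

Force jumped to 33 N, so the stay is at its stop. Release and back off along the tool.

Request:
drive_tool(
  series=[
    [[0, 0.03, 0], [0, 0, 0]],
    [[0, 0.03, 0], [0, 0, 0]],
    [[0, 0, 0], [0, 0, 0]],
  ],
)

```text
time: 10.7
eef_pos: [0.5295, -0.0457, 0.214]
tcp_rot: [0.537, 0.63, -0.532, 0.177]
contact_force: [-3.3, -0.5, -1.2]
opening: 0.107
```

Request:
drive_tool(
  series=[
    [[0, 0, 0], [0, 0, 0]],
    [[0, 0, 0], [0, 0, 0]],
    [[0, 0, 0], [0, 0, 0]],
  ],
  grip=0.0,
)

```text
time: 11.0
eef_pos: [0.5319, -0.0462, 0.2138]
tcp_rot: [0.538, 0.629, -0.532, 0.178]
contact_force: [-0.3, 0.1, 0.5]
opening: 0.501
```

Request:
drive_tool(
  series=[
    [[-0.5, 0, 0], [0, 0, 0]],
    [[-0.8, 0, 0], [0, 0, 0]],
    [[-0.8, 0, 0], [0, 0, 0]],
    [[-0.3, 0, 0], [0, 0, 0]],
  ],
)

```text
time: 11.4
eef_pos: [0.5755, -0.1052, 0.3091]
tcp_rot: [0.537, 0.63, -0.532, 0.177]
contact_force: [0.1, -0.2, 0.6]
opening: 0.499
```

```bash
python3 arc.py .08 2.4;python3 look.py 14 240 140 250 110
```

```text
t 11.4 theta 2.427 r 0.2159 dy -0.049 F case [ 0.1 -0.2  0.6] open 0.499 rot err [0.1 0.  3. ]
2.4 [2.31, 0.31, -0.02]
2.4 [0.0, 0.0, 0.0]
2.4 [0.0, 0.0, 0.0]
2.4 [0.0, 0.0, 0.0]
2.4 [0.0, 0.0, 0.0]
```

View pics/s14.png

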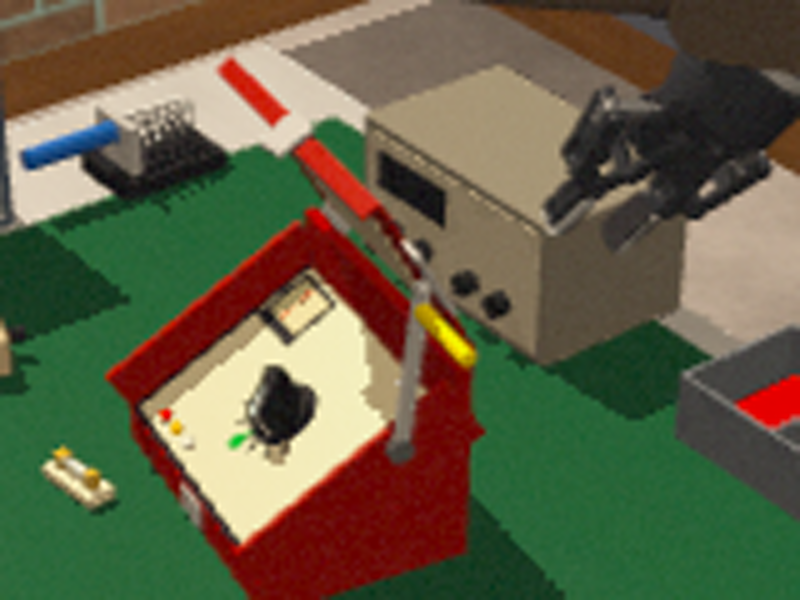

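View pics/t14.png

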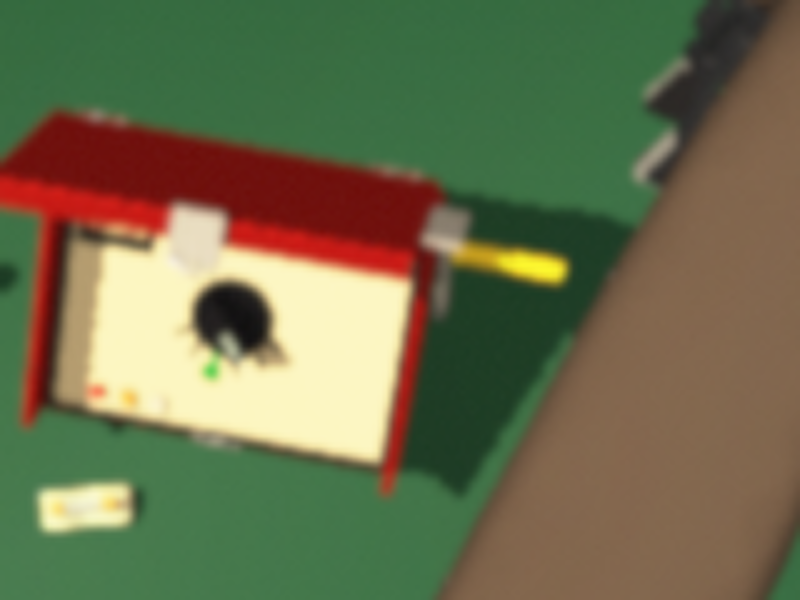

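The peg is free, the stay is up, and the gripper is clear at upper right. I'll check the stay and lid angles by rays.

```bash
python3 - <<'E'
from plan import *
d=pickle.load(open("cam14.pkl","rb"));a,b=d["top"],d["side"]
r={}
for n,(x0,y0,x1,y1) in(("top",(325,180,360,205)),("side",(328,165,350,190))):
    h=hsv(d[n]["img"]).astype(int);B=np.zeros(h.shape[:2],bool);B[y0:y1,x0:x1]=1
    Y=big(B&(abs(h[...,0]-28)<6)&(h[...,1]>150)&(h[...,2]>90)); pts=np.argwhere(Y)[:,::-1].astype(float);m=pts.mean(0);w=np.linalg.svd(pts-m)[2][0];w*=np.sign(w[0]);s=(pts-m)@w
    r[n]=m+w*(s.max()+.3); print(n,len(pts),m,m+w*s.min(),r[n])
X,e1,e2=tri(a,r["top"],b,r["side"]);c=Rc.T@(X-W(p,np.zeros(3)));print("tip case",c,e1,e2,"theta",np.arctan2(c[2]-.117,.02-c[0])+np.pi/6, np.hypot(c[2]-.117,.02-c[0]))
for th in(2.05,2.1,2.15,2.2,2.21): print(th,proj(a,W(p,peg(th,-.197)))-r["top"],proj(b,W(p,peg(th,-.197)))-r["side"])
def lid(al,y,s=.152,n=0): 
    # closed dir (-c3,-.5), opened rotates upward
    be=np.pi/6+np.pi-al; dx=np.array([np.cos(be),np.sin(be)]); return np.array([.08+s*dx[0],y,.167+s*dx[1]])
for al in(1.4,1.45,1.5,1.53,1.58): print(al,((proj(a,W(p,lid(al,-.118)))-(240,140)+.5)*5).round(1),((proj(b,W(p,lid(al,-.118)))-(250,110)+.5)*5).round(1),((proj(b,W(p,lid(al,.118)))-(250,110)+.5)*5).round(1))
E
```

```text
top 133 [342.69924812 192.10526316] [331.15161335 190.11869392] [353.31615386 193.9317167 ]
side 54 [338.5 176.5] [333. 171.] [344.21213203 182.21213203]
tip case [ 0.0337097  -0.20016153  0.22463386] [-0.03812868  0.05906368] [ 0.04734839 -0.0093335 ] theta 2.2210863623176955 0.10850347410944303
2.05 [-2.30251907  6.06063363] [-5.63345312  0.35120063]
2.1 [-1.93934504  4.16992651] [-4.08374551 -0.11012434]
2.15 [-1.58281179  2.299195  ] [-2.54068474 -0.49750771]
2.2 [-1.23403773  0.4543439 ] [-1.00857019 -0.81016576]
2.21 [-1.16530998  0.08899009] [-0.70383447 -0.86367817]
1.4 [408.  314.8] [343.4 240.6] [196.6  85.1]
1.45 [410.1 302.6] [351.9 232. ] [204.1  77.4]
1.5 [412.3 290. ] [360.7 223.8] [211.9  70. ]
1.53 [413.7 282.2] [366.1 219. ] [216.8  65.7]
1.58 [416.  269.1] [375.4 211.3] [225.1  58.8]
```

The stay measures about 2.21 rad, and the lid corners at side zoom (378,212) and (228,58) match about 1.58. Next is the pointer.

```bash
python3 - <<'E'
from plan import *
d=pickle.load(open("cam14.pkl","rb"));ims=[]
for n,o in(("top",(262,190)),("side",(285,175))):
    im=cv2.resize(d[n]["img"][o[1]:o[1]+40,o[0]:o[0]+40],None,fx=10,fy=10,interpolation=cv2.INTER_CUBIC)
    for th,col in((0,(255,0,0)),(.45,(255,255,0)),(.9,(0,255,255)),(1.35,(255,0,255))):
        a=.225-(1.35-th); 
        X=W(p,panel(.085-.021*np.cos(a),.021*np.sin(a),.032)); q=(proj(d[n],X)-o+.5)*10; cv2.circle(im,tuple(int(v) for v in q),3,col,-1)
    X=W(p,panel(.085,0,.032)); q=(proj(d[n],X)-o+.5)*10; cv2.circle(im,tuple(int(v) for v in q),3,(255,255,255),-1)
    ims.append(im)
cv2.imwrite("pics/k14.png",np.hstack(ims)[:,:,::-1])
E
```

```text
(no output)
```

View pics/k14.png

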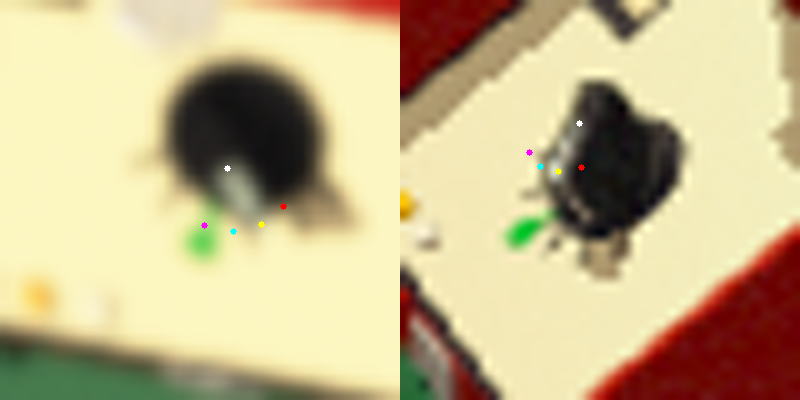

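```bash
python3 - <<'E'
from plan import *
d=pickle.load(open("cam14.pkl","rb"));ims=[]
for n,o in(("top",(274,198)),("side",(295,180))):
    ims.append(cv2.resize(d[n]["img"][o[1]:o[1]+24,o[0]:o[0]+24],None,fx=16,fy=16,interpolation=cv2.INTER_LANCZOS4))
im=cv2.convertScaleAbs(np.hstack(ims),alpha=1.3,beta=20)
cv2.imwrite("pics/k14b.png",im[:,:,::-1])
E
```

```text
(no output)
```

View pics/k14b.png

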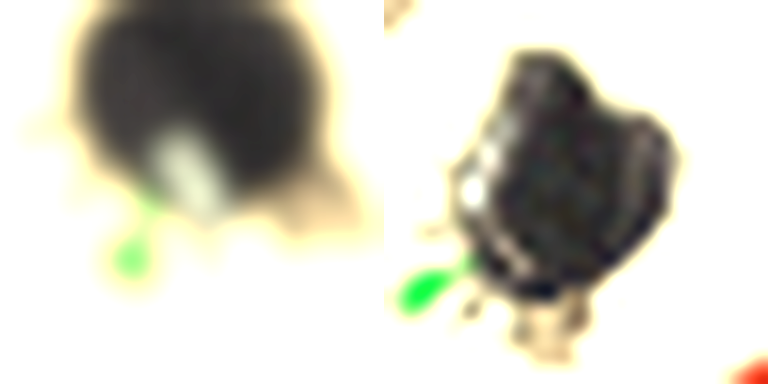

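```bash
python3 - <<'E'
from plan import *
d=pickle.load(open("cam14.pkl","rb"))
n=Rc@np.array([-.5,0,c3]); O=W(p,panel(.085,0,.032)); ey=Rc@np.array([0,1,0]); ed=Rc@np.array([-c3,0,-.5])
def hit(c,uv,h):
    o,q=ray(c,uv);O2=O+(h-.032)*n; X=o+q*((O2-o)@n)/(q@n)-O2; return np.array([X@ed,X@ey])*1000
for h in(.032,):
  for nm,A,B in(("top",(284.4,206.3),(286.6,210.3)),("side",(302.4,187),(300,191.7))):
    a,b_=hit(d[nm],A,h),hit(d[nm],B,h); v=b_-a; print(nm,a,b_,"dir ang",np.arctan2(v[1],v[0]),"end ang",np.arctan2(b_[1],b_[0]))
print("expected a: 0:",.225-1.35,".45:",.225-.9,".9:",-.225)
E
```

```text
top [-0.2283733  -0.32607254] [11.6333504  -8.97438561] dir ang -0.6299865477305584 end ang -0.6570796095606766
side [ 0.4826499  -0.40306046] [ 17.57308505 -11.98382892] dir ang -0.5955453017401358 end ang -0.5985035749302666
expected a: 0: -1.125 .45: -0.675 .9: -0.225
```

The pointer line starts at the knob axis in both views, and its angle of about -0.63 (expected -0.675) means the selector is at 0.45. It therefore needs a +0.9 rad (51.6°) turn about tool +x. I'll plan the transfer.

```bash
cat > sel.py <<'E'
from plan import *
import sys
th=float(sys.argv[1]); R=near(seladj(th)); 
if len(sys.argv)>3: g=np.array(eval(sys.argv[3]))
else: g=W(p,panel(.085,0,.031+float(sys.argv[2])))
np.set_printoptions(suppress=True)
rows(g,R,vmax=.04,show=5)
E
python3 sel.py .45 0 "(.43,-.08,.37)"; python3 - <<'E'
from plan import *
R=seladj(.45);R0=Ro.from_quat(ctrl.get_state()["tcp_rot"])
for M in(R,R@np.diag([1,-1,-1])): print(M, np.degrees((R0.inv()*Ro.from_matrix(M)).as_rotvec()))
E
```

```text
t 11.5 TCP [ 0.5752 -0.1048  0.3081] goal [ 0.4339 -0.0807  0.3631] dist 0.1535 ang 72.04 n 10 F [ 0.2 -0.8 -0.7] open 0.5 q [-0.48  0.34  1.44  0.29  1.95 -0.17]
[[0.04, -0.3, 0.02], [3.4, 0.5, 6.3]],[[0.0, -0.31, 0.04], [3.4, 0.5, 6.3]],[[-0.03, -0.3, 0.05], [3.4, 0.5, 6.3]],[[-0.06, -0.29, 0.07], [3.4, 0.5, 6.3]],[[-0.09, -0.28, 0.09], [3.4, 0.5, 6.3]],
[[ 0.49152449 -0.38886623  0.77922187]
 [-0.09167154  0.86669423  0.4903442 ]
 [-0.8660254  -0.31244866  0.39035348]] [-124.1791777   -79.0870972     5.82905958]
[[ 0.49152449  0.38886623 -0.77922187]
 [-0.09167154 -0.86669423 -0.4903442 ]
 [-0.8660254   0.31244866 -0.39035348]] [34.44365069  4.65094342 63.10273711]
```

Request:
drive_tool(
  series=[
    [[-0.1, -0.3, 0.02], [3.4, 0.5, 6.3]],
    [[-0.1, -0.31, 0.04], [3.4, 0.5, 6.3]],
    [[-0.05, -0.3, 0.05], [3.4, 0.5, 6.3]],
    [[-0.06, -0.29, 0.07], [3.4, 0.5, 6.3]],
    [[-0.09, -0.28, 0.09], [3.4, 0.5, 6.3]],
  ],
)

```text
time: 12.0
eef_pos: [0.5078, -0.0982, 0.333]
tcp_rot: [0.721, 0.374, -0.542, 0.214]
contact_force: [-0.8, -0.4, 1.3]
opening: 0.5
```

```bash
python3 sel.py .45 0 "(.43,-.08,.37)"
```

```text
t 12.0 TCP [ 0.5078 -0.0982  0.333 ] goal [ 0.4339 -0.0807  0.3631] dist 0.0817 ang 35.47 n 5 F [-0.8 -0.4  1.3] open 0.5 q [-0.56 -0.16  1.86  0.34  1.5   0.1 ]
[[-0.13, -0.28, 0.1], [3.3, 0.5, 6.3]],[[-0.16, -0.26, 0.11], [3.3, 0.5, 6.3]],[[-0.19, -0.24, 0.12], [3.3, 0.5, 6.3]],[[-0.22, -0.21, 0.13], [3.3, 0.5, 6.3]],[[-0.24, -0.17, 0.14], [3.3, 0.5, 6.3]],
```

Request:
drive_tool(
  series=[
    [[-0.13, -0.28, 0.1], [3.3, 0.5, 6.3]],
    [[-0.16, -0.26, 0.11], [3.3, 0.5, 6.3]],
    [[-0.19, -0.24, 0.12], [3.3, 0.5, 6.3]],
    [[-0.22, -0.21, 0.13], [3.3, 0.5, 6.3]],
    [[-0.24, -0.17, 0.14], [3.3, 0.5, 6.3]],
  ],
)

```text
time: 12.5
eef_pos: [0.4288, -0.0779, 0.357]
tcp_rot: [0.833, 0.077, -0.494, 0.238]
contact_force: [0.3, 0.3, -0.2]
opening: 0.5
```

```bash
python3 sel.py .45 0.12; python3 sel.py .45 0 "(.42,.14,.28)"
```

```text
t 12.5 TCP [ 0.4288 -0.0779  0.357 ] goal [0.4609 0.1404 0.1993] dist 0.2712 ang 1.63 n 7 F [ 0.3  0.3 -0.2] open 0.5 q [-0.51 -0.72  2.23  0.17  1.11  0.56]
[[0.37, -0.66, -0.19], [-0.2, -0.0, -0.2]],[[0.37, -0.66, -0.19], [-0.2, -0.0, -0.2]],[[0.37, -0.65, -0.19], [-0.2, -0.0, -0.2]],[[0.37, -0.65, -0.19], [-0.2, -0.0, -0.2]],[[0.37, -0.65, -0.2], [-0.2, -0.0, -0.2]],
t 12.5 TCP [ 0.4288 -0.0779  0.357 ] goal [0.4239 0.1393 0.2731] dist 0.2328 ang 1.63 n 6 F [ 0.3  0.3 -0.2] open 0.5 q [-0.51 -0.72  2.23  0.17  1.11  0.56]
[[0.15, -0.73, -0.22], [-0.2, -0.0, -0.2]],[[0.16, -0.73, -0.22], [-0.2, -0.0, -0.2]],[[0.16, -0.73, -0.22], [-0.2, -0.0, -0.2]],[[0.16, -0.72, -0.23], [-0.2, -0.0, -0.2]],[[0.16, -0.72, -0.23], [-0.2, -0.0, -0.2]],
```

Request:
drive_tool(
  series=[
    [[0.37, -0.66, -0.19], [0, 0, 0]],
    [[0.37, -0.66, -0.19], [0, 0, 0]],
    [[0.37, -0.65, -0.19], [0, 0, 0]],
    [[0.37, -0.65, -0.19], [0, 0, 0]],
  ],
)

```text
time: 12.9
eef_pos: [0.4462, 0.0496, 0.2656]
tcp_rot: [0.837, 0.07, -0.487, 0.24]
contact_force: [0.6, -0.1, -0.0]
opening: 0.499
```

```bash
python3 sel.py .45 0.08
```

```text
t 12.9 TCP [0.4462 0.0496 0.2656] goal [0.4806 0.1368 0.1647] dist 0.1376 ang 2.61 n 4 F [ 0.6 -0.1 -0. ] open 0.499 q [-0.07 -0.63  2.35 -0.11  0.87  1.09]
[[0.47, -0.49, -0.13], [-0.4, -0.2, -0.5]],[[0.47, -0.48, -0.14], [-0.4, -0.2, -0.5]],[[0.47, -0.48, -0.14], [-0.4, -0.2, -0.5]],[[0.48, -0.47, -0.15], [-0.4, -0.2, -0.5]],
```

Request:
drive_tool(
  series=[
    [[0.47, -0.49, -0.13], [-0.4, -0.2, -0.5]],
    [[0.47, -0.48, -0.14], [-0.4, -0.2, -0.5]],
    [[0.45, -0.48, -0.14], [-0.4, -0.2, -0.5]],
    [[0.4, -0.45, -0.14], [-0.4, -0.2, -0.5]],
    [[0, 0, 0], [0, 0, 0]],
  ],
)

```text
time: 13.4
eef_pos: [0.4695, 0.1456, 0.1537]
tcp_rot: [0.825, 0.098, -0.5, 0.246]
contact_force: [-0.4, 0.2, -0.7]
opening: 0.506
```

```bash
python3 sel.py .45 0.08;python3 zz.py 15 "(260,185)" "(275,160)"; python3 look.py 16 240 140 240 110
```

```text
t 13.4 TCP [0.4695 0.1456 0.1537] goal [0.4806 0.1368 0.1647] dist 0.0179 ang 1.22 n 1 F [-0.4  0.2 -0.7] open 0.506 q [ 0.19 -0.31  2.35 -0.3   0.64  1.45]
[[-0.07, 0.31, -0.17], [0.9, 0.4, 0.7]],
```

View pics/z15.png

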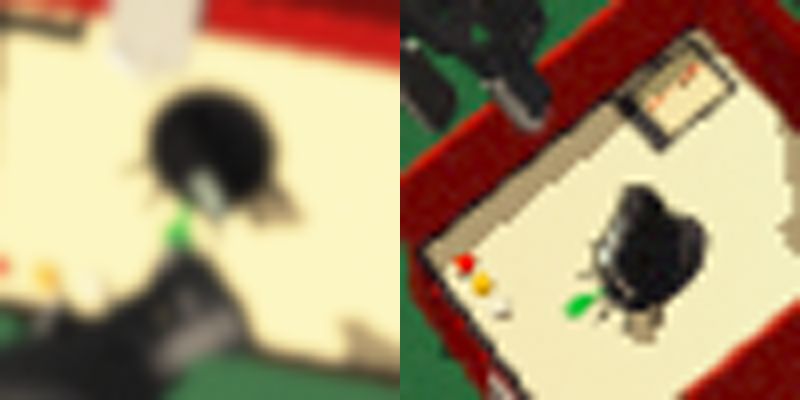

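View pics/s16.png

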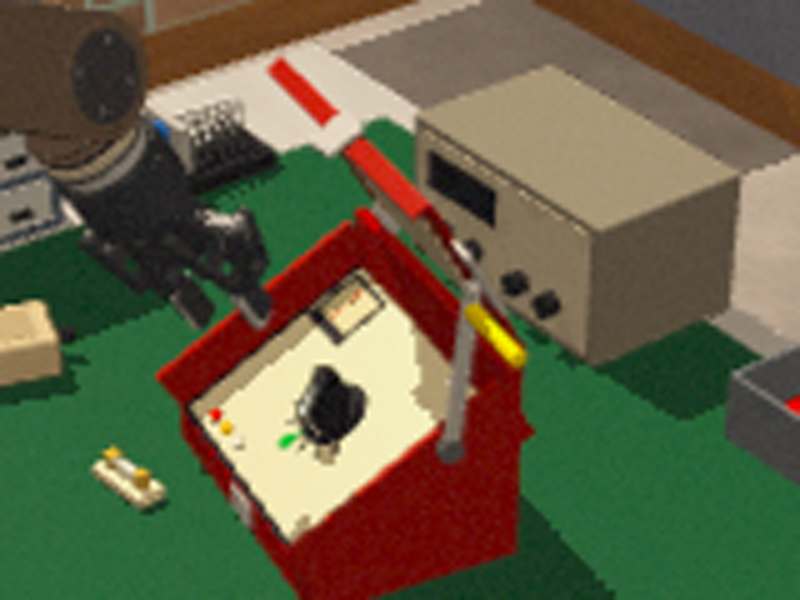

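```bash
python3 - <<'E'
from plan import *
d=pickle.load(open("cam16.pkl","rb"))
st=ctrl.get_state();R=Ro.from_quat(st["tcp_rot"]).as_matrix();t=st["eef_pos"];print(t,R)
ims=[]
for n,o in(("top",(255,190)),("side",(265,150))):
    im=cv2.resize(d[n]["img"][o[1]:o[1]+50,o[0]:o[0]+50],None,fx=8,fy=8,interpolation=cv2.INTER_CUBIC)
    for s in(-1,1):
      for z in(-.011,.011):
        for k in(-.03,.006):
            X=t+k*R[:,0]+s*.0215*R[:,1]+z*R[:,2]; q=(proj(d[n],X)-o+.5)*8; cv2.circle(im,tuple(int(v) for v in q),3,(255,0,255) if s>0 else (0,255,255),-1)
    ims.append(im)
cv2.imwrite("pics/z16.png",np.hstack(ims)[:,:,::-1])
E
```

```text
[0.47288982 0.14380613 0.16030766] [[ 0.49075925  0.40054667 -0.77376852]
 [-0.08570366 -0.86156867 -0.50035419]
 [-0.86706992  0.31186824 -0.38849447]]
```

View pics/z16.png

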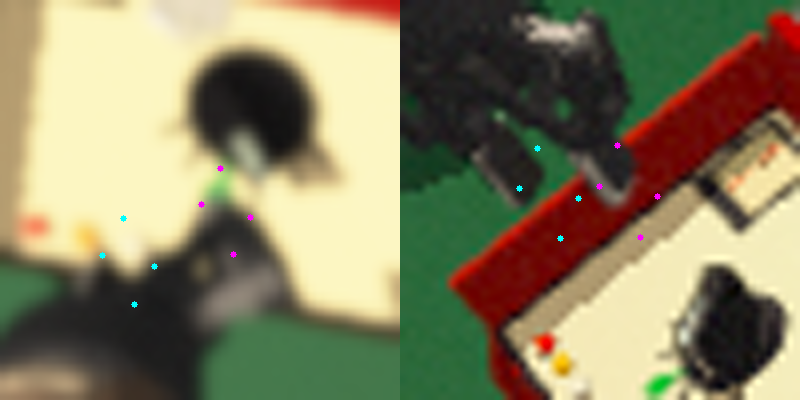

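```bash
python3 - <<'E'
from plan import *
d=pickle.load(open("cam16.pkl","rb"))
st=ctrl.get_state();R=Ro.from_quat(st["tcp_rot"]).as_matrix();t=st["eef_pos"]
for tt,ss in(((240,215),(218,202)),((250,230),(218,202))):
    X,e1,e2=tri(d["top"],(255+tt[0]/8-.5,190+tt[1]/8-.5),d["side"],(265+ss[0]/8-.5,150+ss[1]/8-.5));print(X,e1,e2,(R.T@(X-t)).round(4))
E
sed -i 's/show=5)$/show=5,off=.018)/' sel.py; python3 sel.py .45 .06
```

```text
[0.47131181 0.12340082 0.17582631] [-0.66035992  1.09004774] [ 0.83025194 -0.09465197] [-0.0125  0.0218  0.0054]
[0.46665784 0.11839591 0.1800863 ] [-0.38231318  0.62934189] [ 0.48000197 -0.05311368] [-0.018   0.0256  0.0099]
t 13.6 TCP [0.4729 0.1438 0.1603] goal [0.4953 0.134  0.1387] dist 0.0326 ang 0.74 n 1 F [ 0.1  0.9 -0.6] open 0.498 q [ 0.18 -0.32  2.34 -0.3   0.64  1.45]
[[0.61, 0.21, -0.08], [0.7, -0.1, 0.3]],
```

Request:
drive_tool(
  series=[
    [[0.3, 0.1, -0.04], [0.3, 0, 0.1]],
    [[0.3, 0.1, -0.04], [0.3, 0, 0.1]],
    [[0, 0, 0], [0, 0, 0]],
  ],
)

```text
time: 13.9
eef_pos: [0.4979, 0.1325, 0.1451]
tcp_rot: [0.833, 0.089, -0.491, 0.241]
contact_force: [-0.0, -0.3, 0.4]
opening: 0.503
```

```bash
python3 sel.py .45 .06;python3 sel.py .45 0;python3 zz.py 17 "(260,185)" "(275,160)"
```

```text
t 13.9 TCP [0.4979 0.1325 0.1451] goal [0.4953 0.134  0.1387] dist 0.007 ang 0.77 n 1 F [-0.  -0.3  0.4] open 0.503 q [ 0.15 -0.24  2.32 -0.3   0.57  1.45]
[[0.08, -0.09, 0.08], [-0.2, -0.7, -0.2]],
t 13.9 TCP [0.4979 0.1325 0.1451] goal [0.5248 0.1285 0.0868] dist 0.0644 ang 0.77 n 2 F [-0.  -0.3  0.4] open 0.503 q [ 0.15 -0.24  2.32 -0.3   0.57  1.45]
[[0.64, -0.04, 0.05], [-0.1, -0.3, -0.1]],[[0.64, -0.04, 0.04], [-0.1, -0.3, -0.1]],
```

View pics/z17.png

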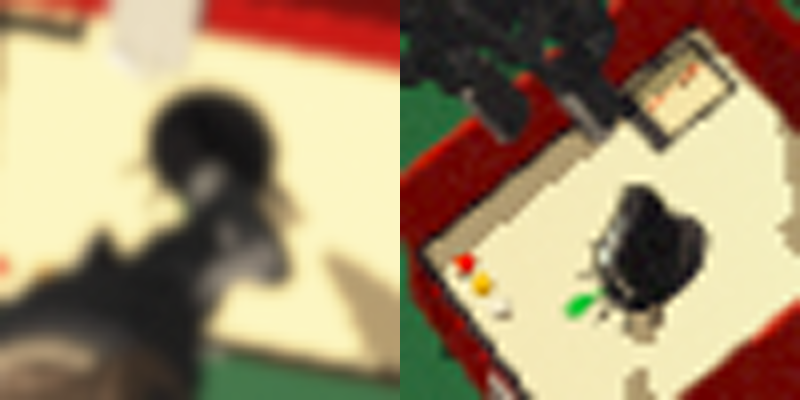

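```bash
cat > chk.py <<'E'
from plan import *
import sys
d=pickle.load(open(f"cam{sys.argv[1]}.pkl","rb"));o={"top":eval(sys.argv[2]),"side":eval(sys.argv[3])}
st=ctrl.get_state();R=Ro.from_quat(st["tcp_rot"]).as_matrix();t=st["eef_pos"];w=st["opening"]*.0425
for n in o:
    for k in(-.018,-.012,-.006,.006):
        print(n,k,[(((proj(d[n],t+k*R[:,0]+s*w*R[:,1])-o[n]+.5)*8)+[0 if n=="top" else 400,0]).round() for s in(-1,0,1)])
    print(n,"bar top centre",(((proj(d[n],W(p,panel(.085,0,.032)))-o[n]+.5)*8)+[0 if n=="top" else 400,0]).round())
E
python3 chk.py 17 "(260,185)" "(275,160)"
```

```text
top -0.018 [array([121., 245.]), array([169., 222.]), array([218., 198.])]
top -0.012 [array([124., 239.]), array([172., 216.]), array([221., 192.])]
top -0.006 [array([128., 233.]), array([175., 209.]), array([223., 186.])]
top 0.006 [array([134., 221.]), array([181., 198.]), array([229., 174.])]
top bar top centre [198. 175.]
side -0.018 [array([526., 125.]), array([565., 124.]), array([604., 124.])]
side -0.012 [array([533., 133.]), array([571., 132.]), array([611., 132.])]
side -0.006 [array([539., 141.]), array([578., 141.]), array([617., 140.])]
side 0.006 [array([553., 157.]), array([591., 157.]), array([631., 157.])]
side bar top centre [624. 219.]
```

```bash
python3 - <<'E'
from plan import *
d=pickle.load(open("cam17.pkl","rb"))
st=ctrl.get_state();R=Ro.from_quat(st["tcp_rot"]).as_matrix();t=st["eef_pos"]
X,e1,e2=tri(d["top"],(260+196/8-.5,185+254/8-.5),d["side"],(275+156/8-.5,160+137/8-.5));print(X,e1,e2,(R.T@(X-t)).round(4),X-t)
S=W(p,panel(.085,0,.031));print("sel in tool",R.T@(S-t), "sel dir from measured mid",R.T@(S-X))
im=cv2.resize(d["top"]["img"][200:230,275:305],None,fx=20,fy=20,interpolation=cv2.INTER_CUBIC);cv2.imwrite("pics/t17b.png",cv2.convertScaleAbs(im,alpha=1.8,beta=10)[:,:,::-1])
E
```

```text
[0.4766622  0.12384518 0.16538842] [ 0.08141191 -0.133072  ] [-0.10186562  0.01107381] [-0.0265  0.006   0.0132] [-0.02121082 -0.00931535  0.01935763]
sel in tool [ 0.04692484 -0.00416978  0.00507698] sel dir from measured mid [ 0.07342228 -0.01019117 -0.0080768 ]
```

View pics/t17b.png

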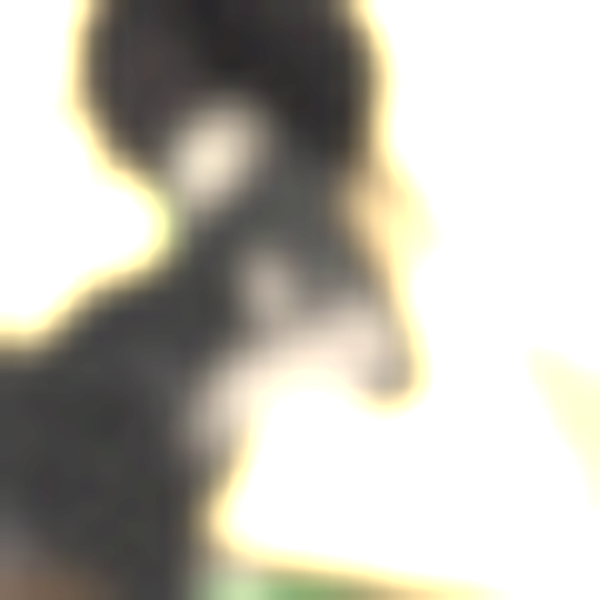

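```bash
python3 - <<'E'
from plan import *
d=pickle.load(open("cam17.pkl","rb"))
st=ctrl.get_state();R=Ro.from_quat(st["tcp_rot"]).as_matrix();t=st["eef_pos"]
for a in((236,188),(230,195),(240,200)):
  for b in((200,137),(203,130)):
    X,e1,e2=tri(d["top"],(260+a[0]/8-.5,185+a[1]/8-.5),d["side"],(275+b[0]/8-.5,160+b[1]/8-.5));print(e1.round(1),e2.round(1),(R.T@(X-t)).round(4)-[0,.0214,0],(X-t).round(4))
E
```

```text
[-0.9  1.5] [ 1.1 -0.1] [-0.0141  0.0018  0.0036] [-0.001  -0.0206  0.018 ]
[-0.7  1.2] [ 0.9 -0.1] [-0.0172  0.0038  0.0022] [-0.0007 -0.0214  0.0218]
[-0.6  0.9] [ 0.7 -0.1] [-0.0142  0.0002  0.0039] [-0.0019 -0.0194  0.0175]
[-0.4  0.6] [ 0.5 -0.1] [-0.0173  0.0022  0.0025] [-0.0016 -0.0202  0.0213]
[-0.6  1. ] [ 0.7 -0.1] [-0.0178  0.0036  0.0065] [-0.0043 -0.0233  0.0205]
[-0.4  0.7] [ 0.5 -0.1] [-0.0208  0.0056  0.0051] [-0.0041 -0.0241  0.0243]
```

Request:
drive_tool(
  series=[
    [[0.5, -0.06, 0.02], [0, -0.3, 0]],
    [[0.5, -0.06, 0.02], [0, -0.3, 0]],
    [[0, 0, 0], [0, 0, 0]],
  ],
)

```text
time: 14.3
eef_pos: [0.5218, 0.1328, 0.1055]
tcp_rot: [0.833, 0.086, -0.49, 0.241]
contact_force: [-0.3, 0.5, -0.3]
opening: 0.503
```

```bash
python3 sel.py .45 0;python3 zz.py 18 "(260,185)" "(275,160)"; python3 chk.py 18 "(260,185)" "(275,160)"
```

```text
t 14.3 TCP [0.5218 0.1328 0.1055] goal [0.5248 0.1285 0.0868] dist 0.0194 ang 0.92 n 1 F [-0.3  0.5 -0.3] open 0.503 q [ 0.14 -0.11  2.3  -0.37  0.47  1.52]
[[0.36, -0.02, 0.14], [-0.4, -0.7, -0.5]],
top -0.018 [array([134., 194.]), array([181., 171.]), array([228., 148.])]
top -0.012 [array([137., 188.]), array([184., 166.]), array([231., 142.])]
top -0.006 [array([140., 183.]), array([187., 160.]), array([234., 137.])]
top 0.006 [array([147., 171.]), array([193., 149.]), array([239., 126.])]
top bar top centre [198. 175.]
side -0.018 [array([575., 178.]), array([613., 178.]), array([652., 178.])]
side -0.012 [array([581., 186.]), array([620., 186.]), array([659., 186.])]
side -0.006 [array([588., 193.]), array([627., 193.]), array([665., 193.])]
side 0.006 [array([601., 209.]), array([640., 209.]), array([678., 209.])]
side bar top centre [624. 219.]
```

View pics/z18.png

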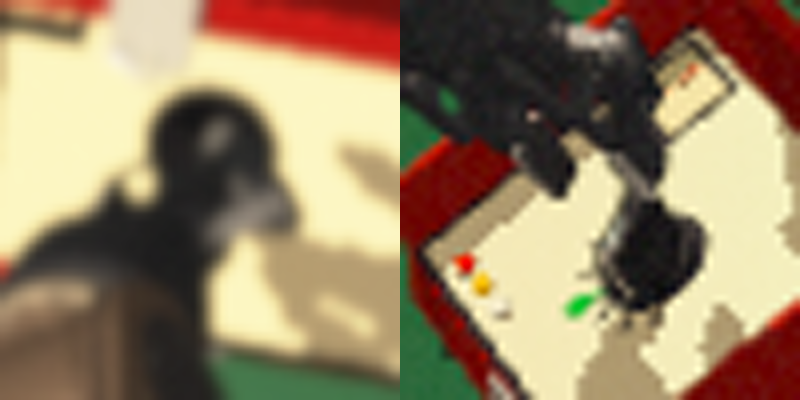

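The tips' mid-point at side zoom (602,191) lies on the knob axis line, about 20 mm short of the bar top at (624,219). Going in further.

Request:
drive_tool(
  series=[
    [[0.35, -0.03, 0.04], [0, -0.4, 0]],
    [[0.3, -0.02, 0.04], [0, -0.3, 0]],
    [[0, 0, 0], [0, 0, 0]],
  ],
)

```text
time: 14.7
eef_pos: [0.5375, 0.1312, 0.084]
tcp_rot: [0.834, 0.084, -0.489, 0.242]
contact_force: [-0.3, -0.1, -0.4]
opening: 0.503
```

```bash
python3 sel.py .45 0;python3 zz.py 19 "(260,185)" "(275,160)"; python3 chk.py 19 "(260,185)" "(275,160)"
```

```text
t 14.7 TCP [0.5375 0.1312 0.084 ] goal [0.5248 0.1285 0.0868] dist 0.0133 ang 1.17 n 1 F [-0.3 -0.1 -0.4] open 0.503 q [ 0.14 -0.04  2.28 -0.42  0.42  1.57]
[[-0.17, -0.03, 0.2], [-0.4, -0.8, -0.8]],
top -0.018 [array([147., 164.]), array([192., 141.]), array([238., 119.])]
top -0.012 [array([150., 158.]), array([195., 136.]), array([241., 114.])]
top -0.006 [array([153., 153.]), array([198., 130.]), array([244., 108.])]
top 0.006 [array([159., 142.]), array([204., 120.]), array([249.,  97.])]
top bar top centre [198. 175.]
side -0.018 [array([607., 210.]), array([645., 210.]), array([683., 210.])]
side -0.012 [array([614., 218.]), array([651., 218.]), array([690., 218.])]
side -0.006 [array([620., 225.]), array([658., 225.]), array([696., 226.])]
side 0.006 [array([633., 240.]), array([671., 241.]), array([709., 241.])]
side bar top centre [624. 219.]
```

View pics/z19.png

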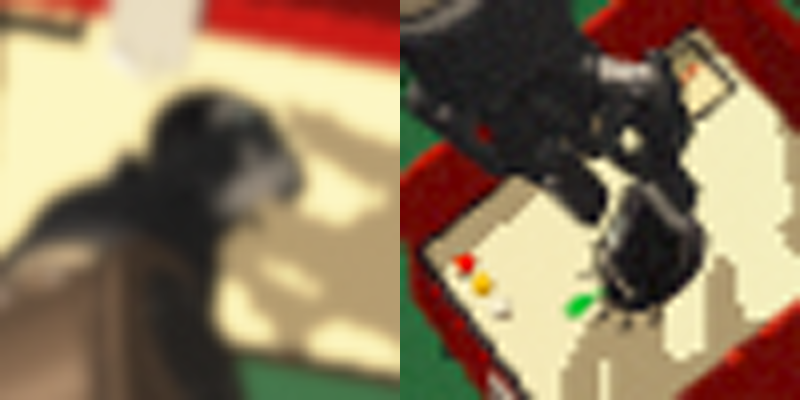

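Request:
drive_tool(
  series=[
    [[0.0, -0.02, 0.14], [0, -0.8, -0.4]],
    [[0.2, -0.02, 0.04], [0, 0, 0]],
    [[0, 0, 0], [0, 0, 0]],
  ],
)

```text
time: 15.1
eef_pos: [0.5359, 0.1282, 0.0753]
tcp_rot: [0.832, 0.085, -0.493, 0.241]
contact_force: [0.3, 1.3, 1.2]
opening: 0.503
```

```bash
python3 sel.py .45 0;python3 zz.py 20 "(260,185)" "(275,160)"; python3 chk.py 20 "(260,185)" "(275,160)"
```

```text
t 15.1 TCP [0.5359 0.1282 0.0753] goal [0.5248 0.1285 0.0868] dist 0.0159 ang 0.74 n 1 F [0.3 1.3 1.2] open 0.503 q [ 0.13 -0.02  2.28 -0.42  0.4   1.56]
[[-0.31, -0.02, 0.08], [-0.4, -0.4, -0.5]],
top -0.018 [array([157., 171.]), array([202., 149.]), array([248., 127.])]
top -0.012 [array([160., 166.]), array([205., 144.]), array([251., 121.])]
top -0.006 [array([163., 161.]), array([208., 138.]), array([254., 116.])]
top 0.006 [array([169., 150.]), array([214., 128.]), array([259., 106.])]
top bar top centre [198. 175.]
side -0.018 [array([608., 231.]), array([646., 231.]), array([685., 232.])]
side -0.012 [array([615., 239.]), array([653., 239.]), array([691., 239.])]
side -0.006 [array([621., 246.]), array([659., 247.]), array([698., 247.])]
side 0.006 [array([634., 261.]), array([672., 262.]), array([710., 263.])]
side bar top centre [624. 219.]
```

View pics/z20.png

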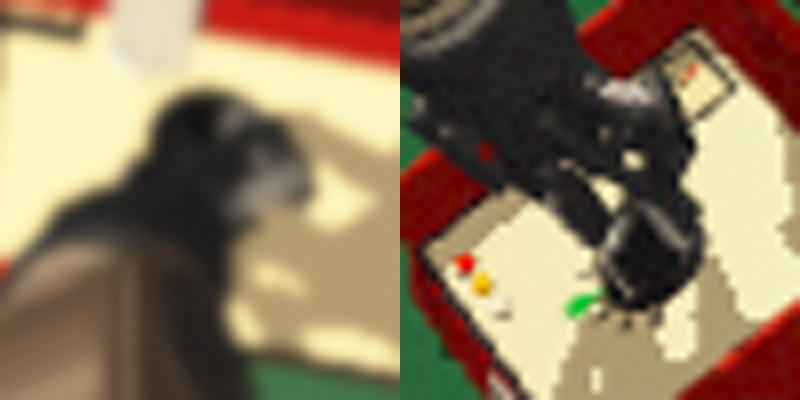

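The fingers straddle the bar: the left tip is at side zoom (600,245), the right one in front of the knob. Close.

Request:
drive_tool(
  series=[
    [[0, 0, 0], [0, 0, 0]],
    [[0, 0, 0], [0, 0, 0]],
    [[0, 0, 0], [0, 0, 0]],
    [[0, 0, 0], [0, 0, 0]],
  ],
  grip=-1,
  newtons=40,
)

```text
time: 15.6
eef_pos: [0.536, 0.1299, 0.0761]
tcp_rot: [0.832, 0.086, -0.492, 0.24]
contact_force: [1.4, -3.6, -1.6]
opening: 0.152
```

```bash
python3 sel.py .45 0;python3 zz.py 21 "(260,185)" "(275,160)"
```

```text
t 15.6 TCP [0.536  0.1299 0.0761] goal [0.5248 0.1285 0.0868] dist 0.0155 ang 0.77 n 1 F [ 1.4 -3.6 -1.6] open 0.152 q [ 0.13 -0.02  2.28 -0.41  0.4   1.56]
[[-0.29, 0.01, 0.1], [-0.4, -0.5, -0.4]],
```

View pics/z21.png

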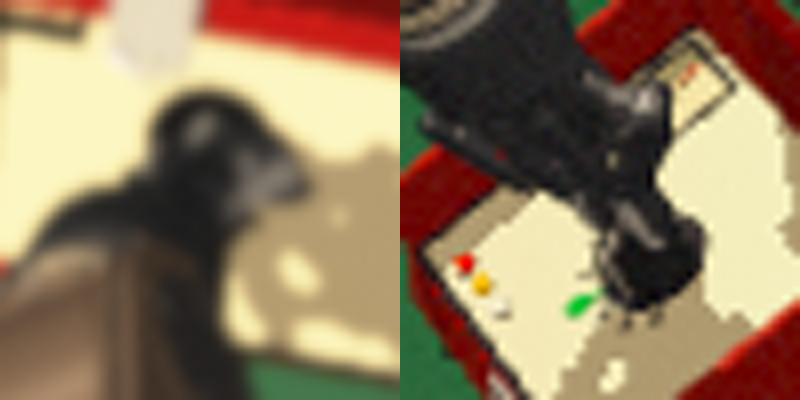

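Opening stalled at 0.15 (about 13 mm), which is the 14 mm bar. Turn clockwise.

Request:
drive_tool(
  series=[
    [[0, 0, 0], [8.5, 0, 0]],
    [[0, 0, 0], [8.5, 0, 0]],
    [[0, 0, 0], [8.5, 0, 0]],
  ],
  newtons=50,
)

```text
time: 16.0
eef_pos: [0.5365, 0.127, 0.0767]
tcp_rot: [0.864, -0.03, -0.5, 0.047]
contact_force: [-0.9, -2.6, 2.0]
opening: 0.148
```

```bash
python3 sel.py 1.35 0; python3 -c "
from plant import ctrl
s=ctrl.get_state();print(s['contact_force'],s['wrist_torque'])"
```

```text
t 16.0 TCP [0.5365 0.127  0.0767] goal [0.5248 0.1285 0.0868] dist 0.0155 ang 25.03 n 4 F [-0.9 -2.6  2. ] open 0.148 q [ 0.13 -0.03  2.28 -0.42  0.41  2.02]
[[-0.07, -0.0, 0.03], [6.3, -0.1, -0.1]],[[-0.07, 0.0, 0.03], [6.3, -0.1, -0.1]],[[-0.07, 0.0, 0.03], [6.3, -0.1, -0.1]],[[-0.07, 0.01, 0.02], [6.3, -0.1, -0.1]],
[-0.88717557 -2.59123017  1.97400478] [-0.41445954  0.35764655 -0.15377125]
```

Request:
drive_tool(
  series=[
    [[0, 0, 0], [8.5, 0, 0]],
    [[0, 0, 0], [8.5, 0, 0]],
    [[0, 0, 0], [8.0, 0, 0]],
    [[0, 0, 0], [0, 0, 0]],
  ],
)

```text
time: 16.4
eef_pos: [0.5358, 0.124, 0.0766]
tcp_rot: [0.852, -0.143, -0.482, -0.144]
contact_force: [-0.9, 2.6, 1.5]
opening: 0.149
```

```bash
python3 sel.py 1.35 0;python3 zz.py 22 "(260,185)" "(275,160)"
```

```text
t 16.4 TCP [0.5358 0.124  0.0766] goal [0.5248 0.1285 0.0868] dist 0.0156 ang 0.97 n 1 F [-0.9  2.6  1.5] open 0.149 q [ 0.12 -0.03  2.28 -0.42  0.42  2.46]
[[-0.29, -0.02, 0.11], [-0.6, -0.5, -0.6]],
```

View pics/z22.png

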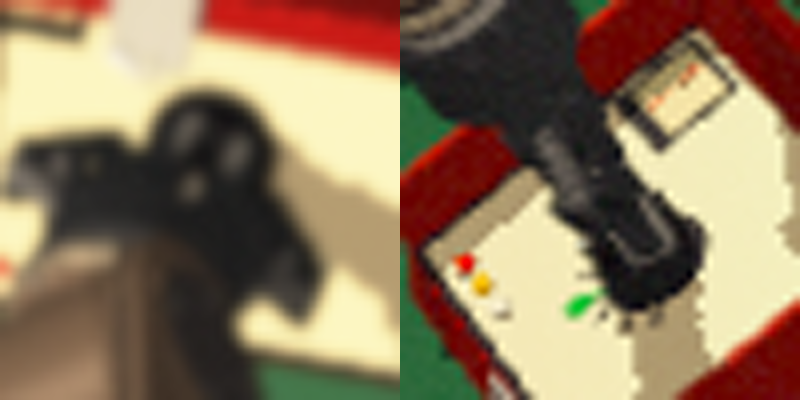

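The tool turned the full 51°, with the bar still in the jaws. Release and withdraw straight along the tool axis.

Request:
drive_tool(
  series=[
    [[0, 0, 0], [0, 0, 0]],
    [[0, 0, 0], [0, 0, 0]],
    [[0, 0, 0], [0, 0, 0]],
  ],
  grip=0.0,
)

```text
time: 16.8
eef_pos: [0.5362, 0.1242, 0.0767]
tcp_rot: [0.853, -0.14, -0.482, -0.141]
contact_force: [0.4, -0.1, -0.6]
opening: 0.501
```

Request:
drive_tool(
  series=[
    [[-0.4, 0, 0], [0, 0, 0]],
    [[-0.6, 0, 0], [0, 0, 0]],
    [[-0.7, 0, 0], [0, 0, 0]],
    [[-0.4, 0, 0], [0, 0, 0]],
  ],
)

```text
time: 17.2
eef_pos: [0.4816, 0.1346, 0.1662]
tcp_rot: [0.851, -0.141, -0.486, -0.139]
contact_force: [0.5, -0.5, 0.9]
opening: 0.503
```

```bash
python3 sel.py 1.35 0;python3 zz.py 23 "(260,185)" "(275,160)"; python3 look.py 24 240 140 240 110
```

```text
t 17.2 TCP [0.4816 0.1346 0.1662] goal [0.5248 0.1285 0.0868] dist 0.0906 ang 0.81 n 3 F [ 0.5 -0.5  0.9] open 0.503 q [ 0.17 -0.31  2.32 -0.31  0.66  2.35]
[[0.6, -0.02, 0.02], [0.0, -0.0, -0.3]],[[0.6, -0.02, 0.02], [0.0, -0.0, -0.3]],[[0.6, -0.01, 0.02], [0.0, -0.0, -0.3]],
```

View pics/z23.png

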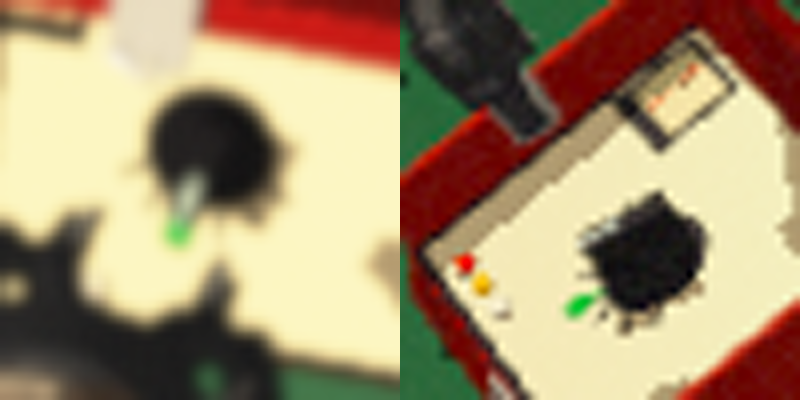

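View pics/s24.png

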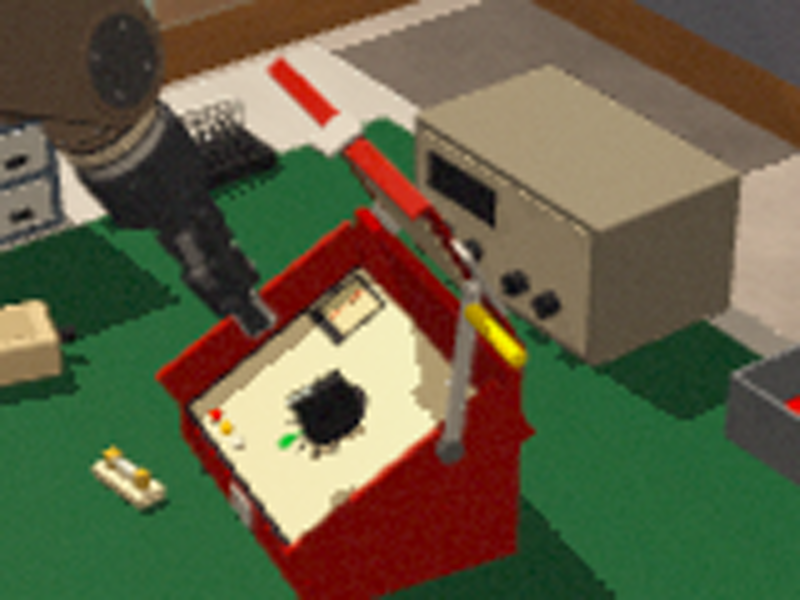

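```bash
python3 - <<'E'
from plan import *
d=pickle.load(open("cam23.pkl","rb"))
n=Rc@np.array([-.5,0,c3]); O=W(p,panel(.085,0,.032)); ey=Rc@np.array([0,1,0]); ed=Rc@np.array([-c3,0,-.5])
def hit(c,uv):
    o,q=ray(c,uv);X=o+q*((O-o)@n)/(q@n)-O; return np.array([X@ed,X@ey])*1000
for nm,o,A,B in(("top",(260,185),(195,178),(183,210)),("side",(275,160),(225,218),(187,240))):
    a,b_=[hit(d[nm],np.array(o)+np.array(q)/8-.5) for q in(A,B)];v=b_-a;print(nm,a,b_,"sel est dir",np.arctan2(v[1],v[0])+1.125,"end",np.arctan2(b_[1],b_[0])+1.125)
# bystanders: compare initial and now
e=pickle.load(open("cam0.pkl","rb"))
d=pickle.load(open("cam24.pkl","rb"))
for nm,(x0,y0,x1,y1) in dict(weight=(355,205,390,240),fuse=(243,230,270,250),standoff=(225,185,240,202),tin=(428,243,458,270),driver=(445,150,467,215),brick=(175,220,215,270)).items():
    f=cv2.absdiff(e["top"]["img"][y0:y1,x0:x1],d["top"]["img"][y0:y1,x0:x1]);print(nm,f.mean().round(1),f.max())
cv2.imwrite("pics/top24.png",d["top"]["img"][:,:,::-1])
E
```

```text
top [1.60528638 1.10275771] [15.90992197  3.98599064] sel est dir 1.3238944764425913 end 1.3704820311724903
side [-0.69999661 -0.11542806] [18.62098985  4.48081119] sel est dir 1.358547464110168 end 1.3611427364587825
weight 8.8 55
fuse 47.6 168
standoff 4.7 129
tin 0.7 3
driver 0.7 3
brick 0.8 3
```

View pics/top24.png

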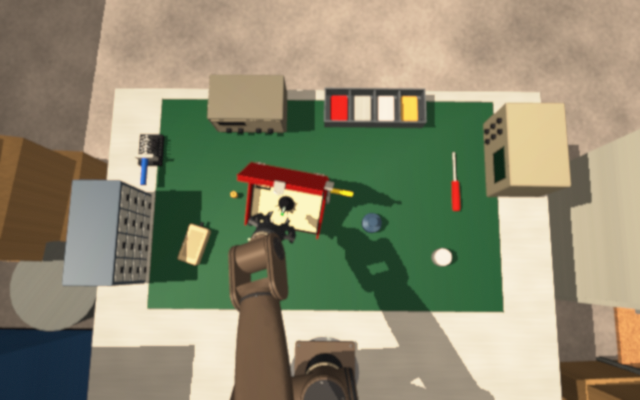

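The pointer measures about 1.36 rad, which is on the green mark. The stay and lid are still up, and the bystanders are where they were. The fuse holder's picture difference is only the arm covering it in the top view; in the side view it is unmoved. Handing in.

Request:
drive_tool(
  series=[
    [[-0.2, 0, 0], [0, 0, 0]],
    [[0, 0, 0], [0, 0, 0]],
    [[0, 0, 0], [0, 0, 0]],
  ],
)

```text
time: 17.7
eef_pos: [0.4756, 0.1346, 0.1688]
tcp_rot: [0.849, -0.143, -0.49, -0.138]
contact_force: [-0.1, -0.3, -0.3]
opening: 0.495
```

```bash
python3 -c "
from plant import ctrl
s=ctrl.get_state();print(s['time'],s['contact_force'],s['dq'].round(3));print(ctrl.sign_off())"
```

```text
17.7 [-0.09011495 -0.32724465 -0.29328564] [-0.     0.005 -0.004 -0.001 -0.002  0.   ]
the job is handed in; nothing more can be done
None
```

I swung the stay up to its stop so that it props the lid open, then turned the selector clockwise from 0.45 onto the green mark. I let go of both and handed the job in at about 17.7 s.

**Last checks**
- **Stay:** about 2.22 rad by triangulating the peg after release, and the push on the peg rose to about 33 N at the stop.
- **Lid:** the corners in the side view match about 1.58 rad. I judged this by eye against the predicted corner positions.
- **Selector:** the pointer reads 1.32–1.37 rad across the two views, with 1.35 wanted.
- **Robot:** clear of everything, with contact force near zero and joints still.
- **Bystanders:** none looked moved. The brick, tin and driver are unchanged in the top picture. The weight and standoff patches differ a little, which I put down to shadow. The arm covers the fuse holder in the top view, but the side view shows it in place.

**What went wrong or disagreed**
- **First grasp missed:** the fingers closed on nothing because they appeared about 12 mm farther back along the tool than the reported TCP implied. I never found the cause and placed both grasps from the images instead.
- **Peg slipped once:** it slid to the fingertips near the top of the swing, so I gripped it again deeper before the final push.

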